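# Dose laundry tablets through the chute shutter into the washer's tray

### The arm

A 6-joint arm with a two-finger parallel gripper is mounted at the origin on the work surface. World frame = base frame: x ahead of the robot, y to its left, z up, the work surface at z = 0. Lengths are in mm, angles in rad, forces in N, time in s.
With the tool pointing down it reaches from about 350 to 875 mm from the base axis. Payload 4.2 kg.
Tool frame: the origin (TCP) lies between the finger pads; the fingertips stand 14 mm ahead of it and the grasp point (between the pads) lies 5 mm behind it; z points along the fingers, y is the line along which they close (so a half turn about z gives the same grasp; the last joint's range is limited). The gripper opens to 85 mm and grips with 20 to 120 N. Pads are 22 mm wide; open, the fingers measure 114 mm over their backs; the gripper's body (76 mm by 85 mm) begins 54 mm behind the grasp point. The pads swing forward as they close: fully open they stand 13 mm farther back than shut.
Start: joints at [1.399, 0.385, 0.008, 0, -1.194, -0.259], TCP at [260.965, 567.888, 245.312] pointing down, gripper open.
Joint ranges: [-3.14, 3.14], [-1.21, 2.06], [-1.07, 1.41], [-3.16, 2.05], [-2.99, -0.16], [-3.1, 3.1]. Speed limits (rad/s): [2.79, 2.79, 3.14, 3.14, 3.14, 3.14].

### API

Orientations are given as a unit quaternion [x, y, z, w].
In Python, from bench import * gives the robot as it stands.
- The arm moves only by the tool carry_out, never from a script. Its argument "motion" is a list of rows, each a list of 7 numbers: the turn, a rotation vector about the tool's x, y, z in rad, then the shift along the tool's x, y, z in mm, then the opening, from -1 (shut) to 1 (fully open), so that 0 is half open. A call has 1 to 5 rows; each row is the pose to reach, as a shift and turn from the pose commanded when the call began, along the tool's axes at that moment; what a row does not reach only later rows make up. A row lasts 1/8 s, in which the tool goes at most 62.5 mm and 10.7 degrees, less where a joint would pass 70% of its speed; a pose out of reach is approached as far as the arm can. A call with a gripper value outside its range is refused whole. The fingers move at their own pace and stop on an object; the grip force is fixed at half the most. Time passes only in rows, so rows that repeat a pose let the fingers close. It gives the time, the measured TCP pose, the force, the opening and the grip force at its end, in the units of the state.
- read_state(): the state, without advancing time (a new reading comes with each control period).
- get_image(name): name is "scene" or "top"; returns a dict with "color" (420x560x3 uint8, blue, green, red), "mtx" (3x3 intrinsics, pixels), "position" and "orientation" of the camera in the world. Camera axes: x right, y down, z forward; pixel columns grow to the right and rows downward; lengths in mm; the calibration is good to about 2 mm. A picture is of the moment at which its call begins. There is no depth.
- job_done(): hands the job in; it is judged then, once.
The state is a dict: "clock": time; "joints": joint angles; "joint_vel": joint speeds; "joint_efforts": joint torques, N m; "position": TCP position; "ee_rot": TCP orientation; "contact_force": force on the tool from outside, world axes, zero at the start; "wrist_torque": the same for the moment, N m; "gripper_width": finger opening in mm; "grasp_force": force on a finger pad.
Only numpy, scipy, OpenCV 4.12 (cv2) and the standard library are available. Lean on these libraries where they do the work, as an engineer would, in place of code of your own. Each camera call takes 0.05 s, during which the arm holds its last target. There are 200 camera calls.

### The job

Get the tablet dose ready beside the washer: pull the grey tray fully out, lay every round white tablet flat in the level chute at least two fingers' width clear of the shutter, then tip the chute by its black bar just until the tablets slide down against the shutter (never steeper than 45 degrees) and leave it at that angle. Push the spring toggle over to its ribbed side and hold it there for at least a second, until all the tablets have dropped into the tray, then let it spring back to the centre. Finally lower the chute level again and push the tray with its tablets fully home, leaving the other things where they stand.

Things in the scene. Friction and masses are not known exactly. Their poses are not given: they have to be found in the camera images.
- tablet0: round white laundry tablet (rigid disc, 40 mm diameter, 24 mm thick, about 35 g), lying flat on the ledge; origin at the centre of the disc (12 mm above what it lies on), z along its axis. Only 2 to 4 tablets are there in a run
- tablet1: round white laundry tablet (rigid disc, 40 mm diameter, 24 mm thick, about 35 g), lying flat on the ledge; origin at the centre of the disc (12 mm above what it lies on), z along its axis. Only 2 to 4 tablets are there in a run
- tablet2: round white laundry tablet (rigid disc, 40 mm diameter, 24 mm thick, about 35 g), lying flat on the ledge; origin at the centre of the disc (12 mm above what it lies on), z along its axis. Only 2 to 4 tablets are there in a run
- tablet3: round white laundry tablet (rigid disc, 40 mm diameter, 24 mm thick, about 35 g), lying flat on the ledge; origin at the centre of the disc (12 mm above what it lies on), z along its axis. Only 2 to 4 tablets are there in a run
- tray (a joint): travel of the grey pull-out tray out of its white housing, m: 0 = fully home, 0.12 = fully out (stop). It may start up to 15 mm out. Slides towards -x of its own frame against about 1.5 N and stays where it is left
- tray_in (a point): centre of the inner floor of the grey tray (inner 130 mm along x by 205 mm along y, inside walls 45 mm high; slick lining; a slide fills its last 50 mm at +y, below the chute), 10 mm above the ledge; x points into the white housing (85 mm high, 231 mm wide), so the tray pulls out along -x. Its front is flush with the housing's front when home. Fully out, the exposed part lies below the chute's lower end
- tray_post (a point): centre of the top of the tray's upright grip post: 20 mm (along tray x) x 14 mm (along tray y), its top 77 mm above the ledge, free above the 14 mm wide tongue for 37 mm; it stands 30 mm in front of the tray's front wall (to the wall's outer face). Axes as tray_in
- chute (a joint): tilt of the aluminium chute, rad: 0 = level, grows as its handle end is raised; stops at 0.9. The hinge is stiff: the chute stays at any angle it is left at (about 5 N at the bar to raise, 2 N to lower). Tablets begin to slide somewhere between 0.22 and 0.42 rad. It may start up to 0.06 rad tilted
- chute_hinge (a point): on the hinge axis at the middle of the chute's lower end, at the lane's floor, 70 mm above the ledge; moves with it: x across the lane (hinge axis), y up the lane to the handle, z square to the floor. Lane y 0 to 217 mm, 52 mm wide, one tablet wide, side walls 8 mm above the floor. The upright black shutter, 60 mm tall, between fixed posts, stands just off the lower end (8 mm, level chute). Solid plinth below the upper lane
- chute_bar (a point): middle of the chute's black handle bar: round, 12 mm diameter, 52 mm free between its side arms, lying along the chute's x, at y = 272 mm, z = 18 mm of chute_hinge; axes as chute_hinge. Can be pinched from above across the bar (50 mm free to the chute's end wall) and turns in the grip as the chute tips
- toggle_base: black housing of the toggle switch, 60 mm (x) x 80 mm (y) x 30 mm high, fixed on the ledge; origin at the centre of its underside. A steel raised rib crosses its top near its +y edge (30 mm from the lever): that is the side that opens the shutter
- toggle (a joint): lean of the toggle lever, rad: 0 = upright, + = towards the rib (+y of toggle_base), stops at +-0.45. A spring (0.5 N m/rad, about 4 N at the tip at full lean) recentres it. The shutter rises 7.5 mm per 0.1 rad on the + side and shuts at centre; on the - side it sinks and stays shut; a tablet passes beneath above 0.36
- toggle_tip (a point): centre of the lever's ball end (18 mm diameter) on a 10 mm diameter steel stem; 62 mm above the pivot, which is 26 mm above the ledge in the middle of the housing. Axes turn with the lever; at centre they are those of toggle_base
- bottle: closed teal bottle, 68 dia x 190 mm; origin at the centre of its underside. Bystander, leave it where it is
- pod_bowl: white ceramic pod bowl, 116 dia x 55 mm; origin at the centre of its underside. Bystander, leave it where it is
- clothes_peg: wooden clothes peg, 12 x 70 x 14 mm; origin at the centre of its underside. Bystander, leave it where it is
- deck_brush: hand brush lying bristles down, 50 x 120 x 36 mm; origin at the centre of its underside. Bystander, leave it where it is
- jar: clear screw jar, 60 dia x 70 mm; origin at the centre of its underside. Bystander, leave it where it is
- measure_cup: white measuring cup, 70 dia x 70 mm; origin at the centre of its underside. Bystander, leave it where it is
- soap: bar of brown soap, 55 x 85 x 28 mm; origin at the centre of its underside. Bystander, leave it where it is
Not all that is in view belongs to the job. What is shaped like the tablet2 but orange or red is not meant.

How it is judged (in metres and radians):
On the way, in this order (a step that is already met when the one before it is completed fails the run):
1. every tablet lies flat in the lane of the level chute (tilt under 0.12 rad), clear of the shutter by some 20 mm or more (value of joint chute below 0.12 rad and x of tablet0 in the frame of chute_hinge between -0.02 and 0.02 m and y of tablet0 in the frame of chute_hinge between 0.034 and 0.222 m and z of tablet0 in the frame of chute_hinge between 0.006 and 0.02 m and angle between the z axis of each of tablet0, tablet1, tablet2, tablet3 and the z axis of chute_hinge, either way round below 0.25 rad and x of tablet1 in the frame of chute_hinge between -0.02 and 0.02 m and y of tablet1 in the frame of chute_hinge between 0.034 and 0.222 m and z of tablet1 in the frame of chute_hinge between 0.006 and 0.02 m and x of tablet2 in the frame of chute_hinge between -0.02 and 0.02 m and y of tablet2 in the frame of chute_hinge between 0.034 and 0.222 m and z of tablet2 in the frame of chute_hinge between 0.006 and 0.02 m and x of tablet3 in the frame of chute_hinge between -0.02 and 0.02 m and y of tablet3 in the frame of chute_hinge between 0.034 and 0.222 m and z of tablet3 in the frame of chute_hinge between 0.006 and 0.02 m), for 0.2 s.
2. the chute is tipped (0.2 to 0.79 rad) so that a tablet has slid down against the shut shutter and all are at rest, with the tray pulled out at least 100 mm (value of joint chute between 0.2 and 0.79 rad and value of joint tray above 0.1 m and value of joint toggle below 0.1 rad and ((x of tablet0 in the frame of chute_hinge between -0.02 and 0.02 m and y of tablet0 in the frame of chute_hinge between 0.005 and 0.038 m and z of tablet0 in the frame of chute_hinge between 0.006 and 0.022 m) or (x of tablet1 in the frame of chute_hinge between -0.02 and 0.02 m and y of tablet1 in the frame of chute_hinge between 0.005 and 0.038 m and z of tablet1 in the frame of chute_hinge between 0.006 and 0.022 m) or (x of tablet2 in the frame of chute_hinge between -0.02 and 0.02 m and y of tablet2 in the frame of chute_hinge between 0.005 and 0.038 m and z of tablet2 in the frame of chute_hinge between 0.006 and 0.022 m) or (x of tablet3 in the frame of chute_hinge between -0.02 and 0.02 m and y of tablet3 in the frame of chute_hinge between 0.005 and 0.038 m and z of tablet3 in the frame of chute_hinge between 0.006 and 0.022 m)) and linear speed of each of tablet0, tablet1, tablet2, tablet3 below 0.03 m/s), for 0.3 s.
3. the toggle is held over to the rib side (above 0.3 rad) for a second, with chute still tipped and tray still out (value of joint toggle above 0.3 rad and value of joint chute above 0.2 rad and value of joint tray above 0.1 m), for 1 s.
4. the toggle has recentred (within 0.1 rad) and every tablet is in the tray (value of joint toggle between -0.1 and 0.1 rad and x of tablet0 in the frame of tray_in between -0.068 and 0.068 m and y of tablet0 in the frame of tray_in between -0.105 and 0.105 m and z of tablet0 in the frame of tray_in between 0.002 and 0.055 m and x of tablet1 in the frame of tray_in between -0.068 and 0.068 m and y of tablet1 in the frame of tray_in between -0.105 and 0.105 m and z of tablet1 in the frame of tray_in between 0.002 and 0.055 m and x of tablet2 in the frame of tray_in between -0.068 and 0.068 m and y of tablet2 in the frame of tray_in between -0.105 and 0.105 m and z of tablet2 in the frame of tray_in between 0.002 and 0.055 m and x of tablet3 in the frame of tray_in between -0.068 and 0.068 m and y of tablet3 in the frame of tray_in between -0.105 and 0.105 m and z of tablet3 in the frame of tray_in between 0.002 and 0.055 m), for 0.2 s.
At the end, for the whole second after the job is handed in: every tablet present lies inside the tray at rest (centre below 55 mm over its floor, so at most stacked two high), the tray is home (within 8 mm), the chute is level (within 0.06 rad) and the toggle is upright (within 0.1 rad) (all of step 4 and value of joint tray below 0.008 m and value of joint chute below 0.06 rad and linear speed of each of tablet0, tablet1, tablet2, tablet3 below 0.02 m/s); the robot touches nothing.
It fails at once if a bystander (bottle, pod bowl, clothes peg, deck brush, jar, measure cup, soap) is pushed more than 30 mm or tipped over (distance of any of bottle, pod_bowl, clothes_peg, deck_brush, jar, measure_cup, soap from where it was at the start of the episode above 0.03 m or angle between any of bottle, pod_bowl, clothes_peg, deck_brush, jar, measure_cup, soap's own z axis and vertical above 0.5 rad).
It fails at once if the chute is tipped steeper than 45 degrees (0.79 rad) (value of joint chute above 0.79 rad).
Of tablet0, tablet1, tablet2, tablet3 only 2 to 4 are there at a start; the rules pass over those that are not, and their reading is None.
At some moment in a run one of tablet0, tablet1, tablet2, tablet3 may be knocked a few centimetres aside while the robot is not near it.
Once in a run the grip may slacken for a moment while it holds something.
It also fails if it takes over 210 s, if anything falls off the work surface, if the arm or the gripper's body presses on something with over 40 N, if the wrist force passes 120 N, or if a joint passes its speed limit or range.

## Working session

There is one attempt and no reset: what is moved stays moved. The work goes in short steps, Python scripts to look and compute and a tool call to move; the robot and the scene stay as the last step left them, time stands still between calls to the robot, and variables do not carry over. Pictures are saved under pics/ and viewed, at most 14 in all, crops included, and the job is handed in when it is done.

Besides the shell and the picture viewer there is one more tool, called after "Request:" in YAML: its name, and indented under it one key for each argument. carry_out: Moves the arm, as the interface text tells. Its arguments: {"type":"object","properties":{"motion":{"type":"array"}},"required":["motion"]}

```bash
ls; mkdir -p pics; cat > h.py <<'E'
from bench import *
import numpy as np, cv2
from scipy.spatial.transform import Rotation as R
def snap(n,f=None):
    g=get_image(n)
    if f: cv2.imwrite('pics/'+f,g['color'])
    return g
def ray(g,u,v):
    d=np.linalg.inv(np.array(g['mtx']))@np.array([u,v,1.]); return R.from_quat(g['orientation']).apply(d)
def onz(g,u,v,z):
    d=ray(g,u,v); p=np.array(g['position']); return p+d*(z-p[2])/d[2]
def proj(g,P):
    c=R.from_quat(g['orientation']).inv().apply(np.atleast_2d(P)-np.array(g['position'])); q=c@np.array(g['mtx']).T; return q[:,:2]/q[:,2:]
def rel(target,rotz=None):
    "shift in tool axes to world target TCP"
    s=read_state(); r=R.from_quat(s['ee_rot']); return r.inv().apply(np.array(target)-np.array(s['position']))
E
python3 - <<'E'
from h import *
for n in('scene','top'):
    g=snap(n,n+'0.png'); print(n,g['position'],g['orientation'],g['mtx'])
s=read_state();print(s); print(R.from_quat(s['ee_rot']).as_matrix().round(3))
E
```

```text
pics
scene [1054.72982618  784.50224949 1060.86244795] [ 0.25251036  0.89450846 -0.35476967 -0.10115138] [[455.02237755   0.         280.85779388]
 [  0.         455.02237755 211.10926011]
 [  0.           0.           1.        ]]
top [ 277.5351056   -12.27412586 1425.89305571] [ 0.71330834 -0.69375122  0.06830901 -0.0723487 ] [[384.74198452   0.         282.74844514]
 [  0.         384.74198452 215.23176486]
 [  0.           0.           1.        ]]
{'clock': 0.1, 'joints': array([ 1.39862740e+00,  3.85483441e-01,  6.74596907e-03, -4.13192833e-04,
       -1.19403187e+00, -2.58623962e-01]), 'joint_vel': array([-0.00178634, -0.00175856,  0.00226929,  0.00040437,  0.00187372,
       -0.00101152]), 'joint_efforts': array([-3.46643865e-04, -3.93320417e+01,  1.88927758e+01,  4.19802144e+00,
       -2.62880843e-03,  3.53908902e-06]), 'position': array([260.76086361, 567.44620225, 244.32545016]), 'ee_rot': array([ 9.76874955e-01, -2.13809057e-01, -1.49220253e-04,  9.93884612e-04]), 'contact_force': array([ 0.73569441,  0.18090304, -0.35349171]), 'wrist_torque': array([0.02381773, 0.03125215, 0.01234167]), 'grasp_force': 0.0, 'gripper_width': 85.27725462287567}
[[ 0.909 -0.418 -0.001]
 [-0.418 -0.909 -0.002]
 [ 0.     0.002 -1.   ]]
```

View pics/scene0.png

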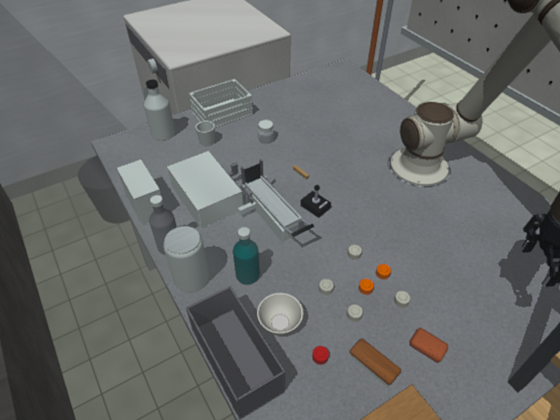

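View pics/top0.png

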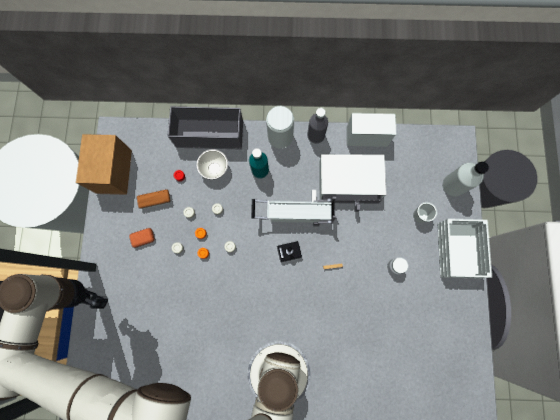

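The scene view shows four white tablets near (355,252), (326,286), (355,312) and (402,298). The decoys are orange at (384,271) and (366,286) and red at (320,354). In the top view the tablets are at (217,209), (188,212), (177,248) and (230,247), orange at (201,233) and (204,253), and red at (179,175). The chute runs from its bar at about (252,209) to its shutter at about (333,210), the toggle is at (289,252), the housing at (352,178) and the post at about (357,207).

```bash
python3 - <<'E'
from h import *
g=snap('top');s=snap('scene')
a=cv2.resize(g['color'][155:275,160:400],None,fx=3.33,fy=3.33,interpolation=cv2.INTER_CUBIC)[:,:800]
cv2.imwrite('pics/topc.png',a)
b=cv2.resize(s['color'][140:260,160:340],None,fx=4.4,fy=4.4,interpolation=cv2.INTER_CUBIC)
cv2.imwrite('pics/scc.png',b)
def blobs(g,name,roi):
    hsv=cv2.cvtColor(g['color'],cv2.COLOR_BGR2HSV)
    m=((hsv[...,1]<60)&(hsv[...,2]>140)).astype(np.uint8)
    n,l,st,c=cv2.connectedComponentsWithStats(m)
    for i in range(1,n):
        x,y,w,h,A=st[i]
        if 25<A<300 and roi[0]<c[i][0]<roi[1] and roi[2]<c[i][1]<roi[3]: print(name,c[i].round(1),w,h,A,onz(g,*c[i],24).round(1) if name=='top' else onz(g,*c[i],20).round(1))
blobs(g,'top',(160,260,190,270)); blobs(s,'scene',(310,430,235,330))
E
```

```text
scene [354.6 249.4] 12 10 104 [436.8 192.7  20. ]
scene [326.  284.4] 13 12 130 [578.6 248.5  20. ]
scene [402.5 296.7] 14 13 138 [426.9 387.2  20. ]
scene [354.8 310.7] 14 13 146 [562.1 354.4  20. ]
```

View pics/topc.png

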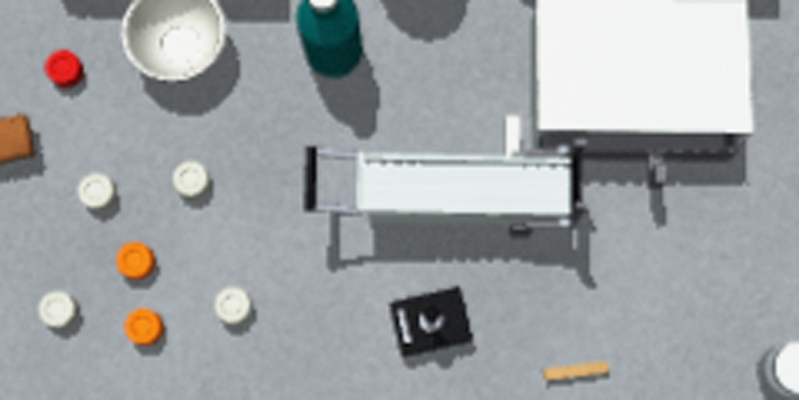

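View pics/scc.png

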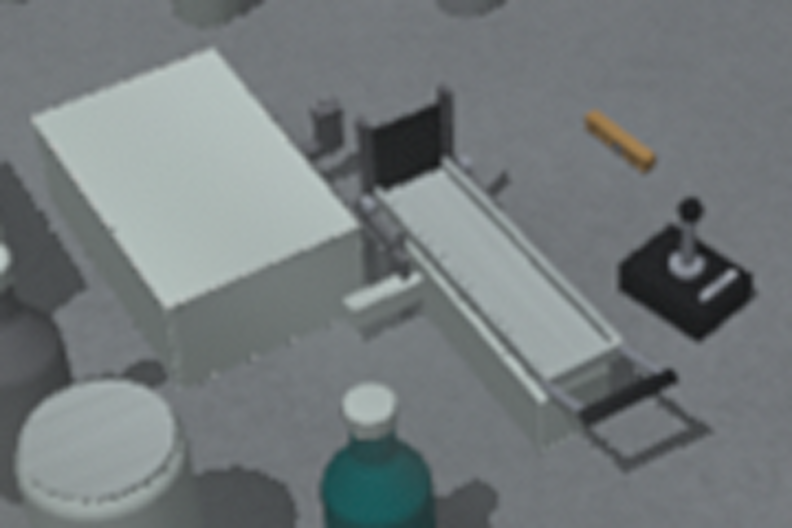

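The crops confirm the four off-white tablets, and the orange and red ones are rejected. The bar is at crop (311,178), the lower end at (573,185), the post at (657,170), and the toggle's rib is on its left (+y) side at (404,325). Next I'll triangulate.

```bash
cat >> h.py <<'E'
def tri(g,a,s,b):
    d1,d2=ray(g,*a),ray(s,*b); d1/=np.linalg.norm(d1); d2/=np.linalg.norm(d2)
    p1,p2=np.array(g['position']),np.array(s['position'])
    t=np.linalg.lstsq(np.stack([d1,-d2],1),p2-p1,rcond=None)[0]
    A,B=p1+d1*t[0],p2+d2*t[1]; return (A+B)/2,np.linalg.norm(A-B)
def comps(g,m,roi,lo,hi):
    x0,x1,y0,y1=roi; q=np.zeros(m.shape,np.uint8); q[y0:y1,x0:x1]=m[y0:y1,x0:x1]
    n,l,st,c=cv2.connectedComponentsWithStats(q)
    return [(c[i],st[i],np.argwhere(l==i)[:,::-1]) for i in range(1,n) if lo<=st[i][4]<=hi]
def white(g):
    h=cv2.cvtColor(g['color'],cv2.COLOR_BGR2HSV); return ((h[...,2]>185)&(h[...,1]<60)).astype(np.uint8)
def dark(g,t=45): return (g['color'].max(2)<t).astype(np.uint8)
E
python3 - <<'E'
from h import *
g=snap('top');s=snap('scene')
for c,st,_ in comps(g,white(g),(160,245,195,262),15,200): print('tab top',c.round(1),st[2:],onz(g,*c,24).round(1))
for c,st,_ in comps(g,dark(g),(245,262,195,225),8,300): print('bar top',c.round(1),st, [onz(g,*p,94).round(1) for p in ((c[0],st[1]),(c[0],st[1]+st[3]),c)])
for c,st,_ in comps(s,dark(s),(285,320,220,240),8,300): print('bar sc',c.round(1),st)
for c,st,_ in comps(g,dark(g),(325,340,195,225),8,300): print('shut top',c.round(1),st,onz(g,*c,130))
for c,st,_ in comps(s,dark(s),(305,325,180,194),4,300): print('ball sc',c.round(1),st)
for c,st,p in comps(g,dark(g,60),(270,305,235,265),50,900): print('tog top',c.round(1),st,onz(g,*c,30),cv2.minAreaRect(p.astype(np.float32)),[onz(g,*q,30).round() for q in cv2.boxPoints(cv2.minAreaRect(p.astype(np.float32)))])
sc=lambda u,v:(160+u/4.4-.4,140+v/4.4-.4)
tc=lambda u,v:(160+u/3.33-.35,155+v/3.33-.35)
print('bar',tri(g,tc(311,178),s,sc(628,396)))
print('post z77', onz(g,*tc(657,167),77),onz(s,*sc(329,104),77),tri(g,tc(657,167),s,sc(329,104)))
print('ball z88',onz(s,*sc(690,208),88),onz(g,*tc(432,318),88))
print('lane floor corners', [onz(g,*tc(*q),72).round(1) for q in((571,160),(571,212))],[onz(g,*tc(*q),78).round(1) for q in((360,155),(360,211))])
print('rib',[onz(g,*tc(*q),32).round(1) for q in((401,311),(408,341))])
print('housing front', [onz(g,*tc(*q),85).round(1) for q in((537,130),(750,133))],[onz(s,*sc(*q),85).round(1) for q in((170,307),(358,230))])
E
```

```text
tab top [216.5 207.8] [10 11 84] [582.1 247.7  24. ]
tab top [187.9 211.5] [11 10 87] [564.9 353.4  24. ]
tab top [229.1 245.8] [11 11 95] [441.1 193.   24. ]
tab top [176.3 247.1] [11 11 90] [430.9 385.6  24. ]
bar top [253.3 208.9] [252 200   3  18  39] [array([598.8, 105.6,  94. ]), array([533.5, 102.8,  94. ]), array([566.3, 104.2,  94. ])]
bar sc [305.  228.5] [297 225  16   9  42]
shut top [332.7 206.7] [332 200   4  16  34] [ 573.72159231 -172.58651378  130.        ]
ball sc [316.4 187.4] [315 186   4   4  15]
ball sc [312.2 192.6] [311 192   3   2   5]
tog top [290.1 251.2] [278 241  24  21 289] [426.7538627 -30.6020378  30.       ] ((289.2135009765625, 251.2583770751953), (16.48969841003418, 21.436607360839844), 77.00537872314453) [array([446.,  18.,  30.]), array([466., -58.,  30.]), array([407., -73.,  30.]), array([388.,   3.,  30.])]
bar (array([566.68644916, 105.49137474, 100.93301927]), np.float64(2.720899533177408))
post z77 [ 595.35416676 -266.19299326   77.        ] [ 585.09151011 -269.19208586   77.        ] (array([ 590.95928429, -262.66276254,   85.57970859]), np.float64(5.839662746850283))
ball z88 [425.5963803  -25.93664391  88.        ] [424.16625459 -27.33815206  88.        ]
lane floor corners [array([ 601.8, -174. ,   72. ]), array([ 544.3, -174.2,   72. ])] [array([599.6,  54.7,  78. ]), array([538. ,  52.5,  78. ])]
rib [array([437.,   6.,  32.]), array([404.6,  -2.5,  32. ])]
housing front [array([ 630.9, -135.7,   85. ]), array([ 633.9, -365.3,   85. ])] [array([ 776.5, -131.5,   85. ]), array([ 633.8, -131. ,   85. ])]
```

Request:
carry_out:
  motion:
    - [0,0,-0.15,50,30,0,-1]
    - [0,0,-0.3,110,65,0,-1]
    - [0,0,-0.431,160,100,0,-1]
    - [0,0,-0.431,210,130,0,-1]
    - [0,0,-0.431,236,146,0,-1]

```text
clock: 0.92
position: [415.5, 334.1, 245.6]
ee_rot: [1.0, -0.001, 0.0, -0.0]
contact_force: [0.3, 0.6, 0.3]
gripper_width: 0.1
grasp_force: 0.0
```

Request:
carry_out:
  motion:
    - [0,0,0,35,50,0,-1]
    - [0,0,0,70,100,0,-1]
    - [0,0,0,105,155,0,-1]
    - [0,0,0,135,205,40,-1]
    - [0,0,0,153,231,80,-1]

```text
clock: 1.55
position: [569.2, 104.1, 165.8]
ee_rot: [1.0, -0.0, 0.002, -0.001]
contact_force: [0.5, 0.1, -1.0]
gripper_width: 0.1
grasp_force: 0.0
```

```bash
python3 - <<'E'
from h import *
s=read_state();print(s['clock'],s['position'],s['joints'],s['contact_force'],s['gripper_width']);print(R.from_quat(s['ee_rot']).as_matrix().round(3))
E
```

```text
1.55 [569.24801953 104.09961989 165.84840131] [ 4.60806829e-01  3.73341479e-01 -2.23568765e-01  3.70371962e-04
 -9.69540665e-01  1.10889651e+00] [ 0.47070062  0.11626306 -1.02515691] 0.09633861612286813
[[ 1.    -0.001  0.004]
 [-0.001 -1.     0.002]
 [ 0.004 -0.002 -1.   ]]
```

Request:
carry_out:
  motion:
    - [0,0,0,0,0,25,-1]
    - [0,0,0,0,0,44,-1]
    - [0,0,0,0,0,47,-1]
    - [0,0,0,0,0,50,-1]
    - [0,0,0,0,0,52,-1]

```text
clock: 2.17
position: [567.6, 106.0, 114.2]
ee_rot: [1.0, 0.0, 0.001, -0.0]
contact_force: [-0.4, -0.4, 1.8]
gripper_width: -0.1
grasp_force: 0.9
```

Request:
carry_out:
  motion:
    - [0,0,0,0,0,2,-1]
    - [0,0,0,0,0,4,-1]
    - [0,0,0,0,0,6,-1]
    - [0,0,0,0,0,6,-1]

```text
clock: 2.68
position: [568.0, 106.1, 108.0]
ee_rot: [1.0, 0.0, 0.001, -0.0]
contact_force: [-1.6, 2.2, 5.0]
gripper_width: -0.1
grasp_force: 2.3
```

Request:
carry_out:
  motion:
    - [0,0,0,0,0,-55,-1]
    - [0,0,0,0,0,-110,-1]
    - [0,0,0,5,55,-120,-1]
    - [0,0,0,10,110,-120,-0.2]
    - [0,0,0,12,172,-120,-0.2]

```text
clock: 3.3
position: [579.7, -67.7, 227.2]
ee_rot: [1.0, 0.001, 0.0, 0.0]
contact_force: [1.0, -0.5, 0.5]
gripper_width: 33.6
grasp_force: 0.0
```

Request:
carry_out:
  motion:
    - [0,0,0,5,55,0,-0.2]
    - [0,0,0,8,110,0,-0.2]
    - [0,0,0,10,165,0,-0.2]
    - [0,0,0,11,198,20,-0.2]
    - [0,0,0,11,200,60,-0.2]

```text
clock: 3.92
position: [591.3, -269.4, 167.5]
ee_rot: [1.0, -0.002, 0.002, 0.001]
contact_force: [-0.3, -0.0, -1.0]
gripper_width: 34.2
grasp_force: 0.0
```

```bash
python3 - <<'E'
from h import *
g=snap('top');s=snap('scene')
a=cv2.resize(g['color'][160:240,300:420],None,fx=4,fy=4,interpolation=cv2.INTER_CUBIC)
b=cv2.resize(s['color'][110:190,200:320],None,fx=4,fy=4,interpolation=cv2.INTER_CUBIC)
cv2.imwrite('pics/p2.png',np.vstack([a[:300],b[:300]])); st=read_state();print(st['position'],st['gripper_width'])
print(proj(s,[[593,-266,77],st['position']]))
E
```

```text
[ 587.15195208 -266.35782586  161.52288718] 34.364052227229664
[[232.68451325 164.60282869]
 [232.26609896 143.54756939]]
```

View pics/p2.png

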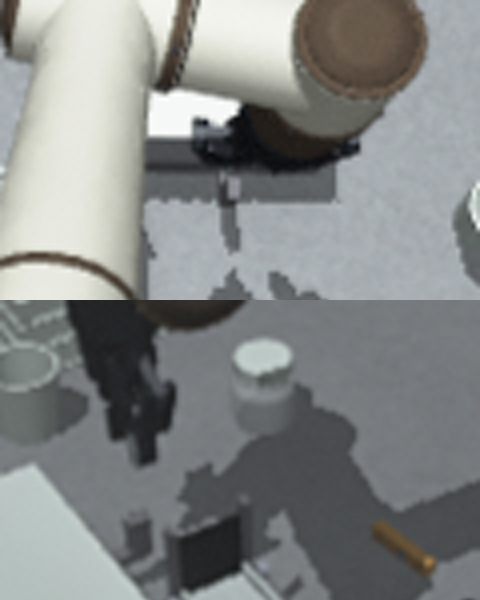

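Request:
carry_out:
  motion:
    - [0,0,0,2,1,0,-0.2]
    - [0,0,0,2,1,40,-0.2]
    - [0,0,0,2,1,80,-0.2]
    - [0,0,0,2,1,101,-0.2]
    - [0,0,0,2,1,101,-0.2]

```text
clock: 4.65
position: [593.1, -266.8, 66.5]
ee_rot: [1.0, 0.001, -0.0, 0.0]
contact_force: [-1.3, 0.2, 0.2]
gripper_width: 34.0
grasp_force: 0.0
```

Request:
carry_out:
  motion:
    - [0,0,0,0,0,0,-1]
    - [0,0,0,0,0,0,-1]
    - [0,0,0,0,0,0,-1]

```text
clock: 5.03
position: [594.5, -269.4, 69.1]
ee_rot: [1.0, 0.001, 0.003, 0.002]
contact_force: [0.2, -6.4, -1.5]
gripper_width: 13.0
grasp_force: 59.2
```

Request:
carry_out:
  motion:
    - [0,0,0,-20,0,0,-1]
    - [0,0,0,-40,0.5,0,-1]
    - [0,0,0,-60,1,0,-1]
    - [0,0,0,-80,1,0,-1]
    - [0,0,0,-95,1,0,-1]

```text
clock: 5.65
position: [499.8, -270.9, 69.1]
ee_rot: [1.0, 0.001, 0.004, 0.002]
contact_force: [2.2, -11.5, -2.6]
gripper_width: 12.4
grasp_force: 59.0
```

Request:
carry_out:
  motion:
    - [0,0,0,-6,0,0,-1]
    - [0,0,0,-10,0,0,-1]
    - [0,0,0,-13,0,0,-1]
    - [0,0,0,-16,0,0,-1]
    - [0,0,0,-16,0,0,-1]

```text
clock: 6.28
position: [488.4, -271.2, 69.2]
ee_rot: [1.0, 0.001, 0.008, 0.003]
contact_force: [10.0, -9.3, -10.0]
gripper_width: 12.3
grasp_force: 58.8
```

Request:
carry_out:
  motion:
    - [0,0,0,-3,0,0,-1]
    - [0,0,0,-5,0,0,-1]
    - [0,0,0,-5,0,0,-1]

```text
clock: 6.65
position: [488.2, -271.2, 69.3]
ee_rot: [1.0, 0.002, 0.013, 0.004]
contact_force: [19.3, -9.9, -19.0]
gripper_width: 12.4
grasp_force: 58.8
```

Request:
carry_out:
  motion:
    - [0,0,0,3,0,0,-0.3]
    - [0,0,0,3,0,0,-0.3]
    - [0,0,0,3,0,-60,-0.3]
    - [0,0,0,3,0,-120,-0.3]
    - [0,0,0,3,0,-170,-0.3]

```text
clock: 7.28
position: [479.2, -268.3, 239.9]
ee_rot: [1.0, 0.0, 0.001, 0.0]
contact_force: [0.7, -0.6, -0.3]
gripper_width: 29.9
grasp_force: 0.0
```

```bash
python3 - <<'E'
from h import *
g=snap('top');s=snap('scene'); st=read_state();print(st['position'],st['joints'].round(2),st['gripper_width'])
for n,gg,roi in(('top',g,(160,245,195,262)),('sc',s,(310,430,235,330))):
  for c,q,_ in comps(gg,white(gg),roi,15,200): print(n,c.round(1),q[2:],onz(gg,*c,24 if n=='top' else 21).round(1))
cv2.imwrite('pics/p3.png',cv2.resize(s['color'][110:230,190:340],None,fx=4,fy=4,interpolation=cv2.INTER_CUBIC))
E
```

```text
[ 482.07096716 -269.48479483  244.20262674] [-0.21  0.26 -0.19  0.   -1.12  1.79] 30.308216428059477
top [216.5 207.8] [10 11 84] [582.1 247.7  24. ]
top [187.9 211.5] [11 10 88] [564.9 353.6  24. ]
top [229.1 245.8] [11 11 93] [441. 193.  24.]
top [176.3 247.1] [11 11 90] [430.9 385.6  24. ]
```

View pics/p3.png

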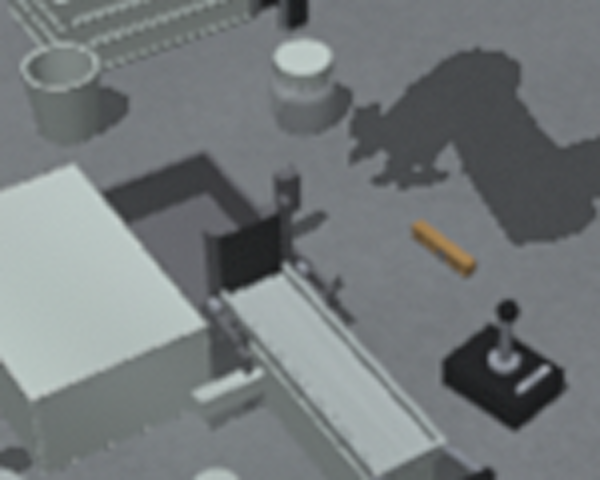

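Request:
carry_out:
  motion:
    - [0,0,0.17,-4,-46,0,0.45]
    - [0,0,0.35,-8,-92,0,0.45]
    - [0,0,0.52,-12,-138,0,0.45]
    - [0,0,0.7,-16,-184,0,0.45]
    - [0,0,0.87,-20,-230,0,0.45]

```text
clock: 8.0
position: [458.7, -38.3, 236.7]
ee_rot: [0.907, -0.422, 0.0, -0.0]
contact_force: [0.2, 0.3, -0.2]
gripper_width: 61.8
grasp_force: 0.0
```

Request:
carry_out:
  motion:
    - [0,0,0.17,-45,-30,0,0.45]
    - [0,0,0.34,-90,-60,0,0.45]
    - [0,0,0.52,-135,-95,0,0.45]
    - [0,0,0.7,-180,-125,0,0.45]
    - [0,0,0.7,-192,-133,0,0.45]

```text
clock: 8.62
position: [435.5, 195.0, 236.6]
ee_rot: [0.709, -0.705, -0.0, -0.0]
contact_force: [1.0, -0.8, -0.6]
gripper_width: 61.9
grasp_force: 0.0
```

Request:
carry_out:
  motion:
    - [0,0,0,0,0,60,0.45]
    - [0,0,0,0,0,120,0.45]
    - [0,0,0,0,0,140,0.45]
    - [0,0,0,0,0,140,0.45]

```text
clock: 9.12
position: [435.3, 191.9, 95.1]
ee_rot: [0.709, -0.705, -0.0, 0.002]
contact_force: [-0.2, -0.1, 0.3]
gripper_width: 62.1
grasp_force: 0.0
```

```bash
cat > st.py <<'E'
from h import *
import sys
s=read_state();print(s['clock'],s['position'].round(1),'j6',s['joints'][5].round(2),s['contact_force'].round(1),round(s['gripper_width'],1));M=R.from_quat(s['ee_rot']).as_matrix();print(M.round(3))
if len(sys.argv)>1: t=np.array([float(v) for v in sys.argv[1:4]]); print('shift',(M.T@(t-s['position'])).round(1))
E
python3 st.py 440 193 104
python3 - <<'E'
from h import *
s=snap('scene'); c=s['color']
cv2.imwrite('pics/p4.png',cv2.resize(c[190:290,290:410],None,fx=4,fy=4,interpolation=cv2.INTER_CUBIC))
E
```

```text
9.125 [435.3 191.9  95.1] j6 -0.75 [-0.2 -0.1  0.3] 62.1
[[ 0.006 -1.    -0.003]
 [-1.    -0.006 -0.003]
 [ 0.003  0.003 -1.   ]]
shift [-1.1 -4.7 -8.9]
```

View pics/p4.png

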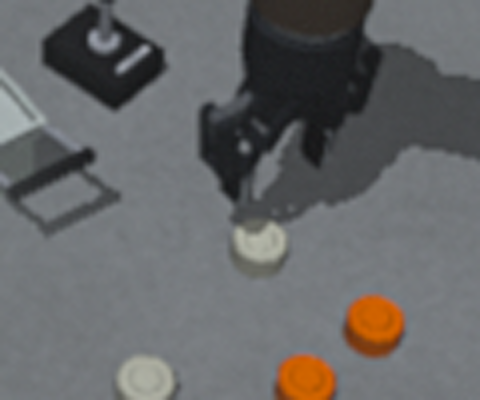

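Tablet C is at crop (260,248), under the fingers, and the oranges are well clear of them.

Request:
carry_out:
  motion:
    - [0,0,0,-1,-4.5,30,0.45]
    - [0,0,0,-1,-4.5,60,0.45]
    - [0,0,0,-1,-4.5,76,0.45]
    - [0,0,0,-1,-4.5,76,0.45]

```text
clock: 9.68
position: [441.3, 194.2, 21.0]
ee_rot: [0.709, -0.705, 0.0, -0.0]
contact_force: [0.8, 0.5, 0.5]
gripper_width: 62.2
grasp_force: 0.0
```

Request:
carry_out:
  motion:
    - [0,0,0,0,0,0,-1]
    - [0,0,0,0,0,0,-1]
    - [0,0,0,0,0,0,-1]
    - [0,0,0,0,0,-50,-1]
    - [0,0,0,0,0,-110,-1]

```text
clock: 10.3
position: [440.6, 193.6, 131.9]
ee_rot: [0.709, -0.705, 0.0, 0.001]
contact_force: [1.2, 0.7, 0.1]
gripper_width: 37.4
grasp_force: 60.3
```

Request:
carry_out:
  motion:
    - [0,0,0,45,-20,-50,-1]
    - [0,0,0,90,-40,-50,-1]
    - [0,0,0,140,-60,-50,-1]
    - [0,0,0,195,-80,-50,-1]
    - [0,0,0,250,-100,-50,-1]

```text
clock: 10.92
position: [542.9, -57.2, 181.9]
ee_rot: [0.709, -0.705, 0.001, -0.001]
contact_force: [1.3, 0.1, -0.5]
gripper_width: 37.5
grasp_force: 60.3
```

Request:
carry_out:
  motion:
    - [0,0,0,40,-20,0,-1]
    - [0,0,0,66,-32,0,-1]
    - [0,0,0,66,-32,30,-1]
    - [0,0,0,66,-32,50,-1]
    - [0,0,0,66,-32,50,-1]

```text
clock: 11.55
position: [573.6, -121.5, 129.8]
ee_rot: [0.709, -0.705, -0.001, 0.001]
contact_force: [0.2, 0.7, 0.8]
gripper_width: 37.5
grasp_force: 60.3
```

```bash
python3 st.py 572 -122 91; python3 - <<'E'
from h import *
s=snap('scene'); g=snap('top')
cv2.imwrite('pics/p5.png',np.hstack([cv2.resize(s['color'][130:230,210:310],None,fx=4,fy=4,interpolation=cv2.INTER_CUBIC),cv2.resize(g['color'][160:260,270:370],None,fx=4,fy=4,interpolation=cv2.INTER_CUBIC)]))
E
```

```text
11.55 [ 573.6 -121.5  129.8] j6 -0.06 [0.2 0.7 0.8] 37.5
[[ 0.005 -1.    -0.002]
 [-1.    -0.005  0.   ]
 [-0.     0.002 -1.   ]]
shift [ 0.5  1.5 38.8]
```

View pics/p5.png

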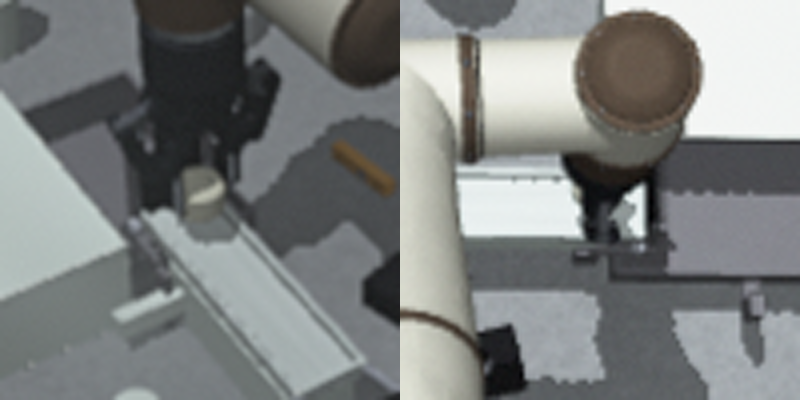

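The tablet is held over the lane at about (205,195) in the left crop. I'll lower and release it.

Request:
carry_out:
  motion:
    - [0,0,0,0.5,1.5,20,-1]
    - [0,0,0,0.5,1.5,32,-1]
    - [0,0,0,0.5,1.5,38,-1]
    - [0,0,0,0.5,1.5,38,-1]

```text
clock: 12.15
position: [573.7, -121.8, 92.8]
ee_rot: [0.709, -0.705, 0.0, -0.0]
contact_force: [0.4, 0.2, -0.5]
gripper_width: 37.6
grasp_force: 60.3
```

Request:
carry_out:
  motion:
    - [0,0,0,0,0,0,0.2]
    - [0,0,0,0,0,0,0.2]
    - [0,0,0,0,0,-40,0.2]
    - [0,0,0,0,0,-100,0.2]
    - [0,0,0,0,0,-120,0.2]

```text
clock: 12.78
position: [575.0, -122.1, 217.0]
ee_rot: [0.709, -0.705, 0.003, -0.003]
contact_force: [0.7, 0.3, -0.9]
gripper_width: 51.1
grasp_force: 0.0
```

Request:
carry_out:
  motion:
    - [0,0,0,-55,-2,0,0.45]
    - [0,0,0,-110,-4,0,0.45]
    - [0,0,0,-165,-6,0,0.45]
    - [0,0,0,-225,-8,0,0.45]
    - [0,0,0,-280,-8,0,0.45]

```text
clock: 13.4
position: [579.5, 160.2, 212.6]
ee_rot: [0.709, -0.705, 0.0, -0.0]
contact_force: [0.6, -0.3, 0.6]
gripper_width: 62.2
grasp_force: 0.0
```

```bash
cat > look.py <<'E'
from h import *
g=snap('top');s=snap('scene')
for n,gg,roi in(('top',g,(160,262,195,262)),('sc',s,(310,430,235,330))):
  for c,q,_ in comps(gg,white(gg),roi,15,200): print(n,c.round(1),q[2:],onz(gg,*c,24 if n=='top' else 21).round(1))
E
python3 st.py 582 248 100; python3 look.py; python3 - <<'E'
from h import *
s=snap('scene'); g=snap('top')
cv2.imwrite('pics/p6.png',np.hstack([cv2.resize(s['color'][130:230,210:310],None,fx=4,fy=4,interpolation=cv2.INTER_CUBIC),cv2.resize(g['color'][160:260,250:350],None,fx=4,fy=4,interpolation=cv2.INTER_CUBIC)]))
E
```

```text
13.4 [579.5 160.2 212.6] j6 -0.53 [ 0.6 -0.3  0.6] 62.2
[[ 0.006 -1.     0.001]
 [-1.    -0.006  0.   ]
 [-0.    -0.001 -1.   ]]
shift [-87.8  -2.9 112.7]
top [216.5 207.8] [10 11 84] [582.1 247.7  24. ]
top [188.8 211.2] [ 9 10 70] [566.3 350.3  24. ]
```

View pics/p6.png

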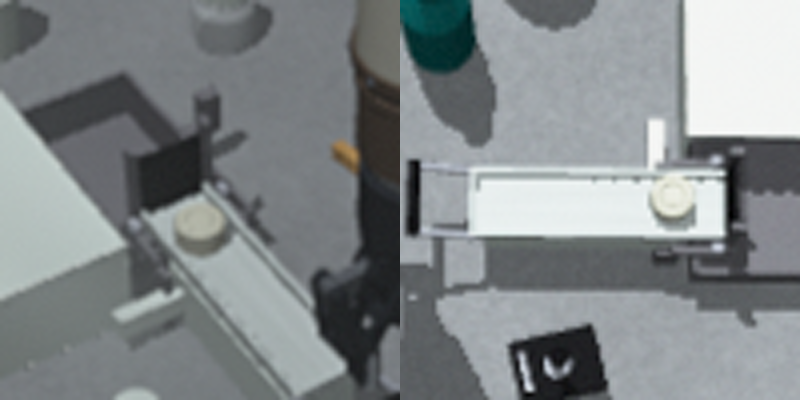

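The tablet lies flat in the lane at about (200,225) in the scene crop, clear of the shutter. Next is tablet A.

Request:
carry_out:
  motion:
    - [0,0,0,-50,-1.5,0,0.45]
    - [0,0,0,-88,-1.5,40,0.45]
    - [0,0,0,-88,-1.5,100,0.45]
    - [0,0,0,-88,-1.5,150,0.45]
    - [0,0,0,-88,-1.5,170,0.45]

```text
clock: 14.22
position: [579.1, 243.4, 38.8]
ee_rot: [0.708, -0.706, -0.001, 0.003]
contact_force: [-0.4, 0.0, 0.5]
gripper_width: 62.0
grasp_force: 0.0
```

Request:
carry_out:
  motion:
    - [0,0,0,0,0,22,0.45]
    - [0,0,0,0,0,22,0.45]
    - [0,0,0,0,0,22,-1]
    - [0,0,0,0,0,22,-1]
    - [0,0,0,0,0,22,-1]

```text
clock: 14.85
position: [581.6, 246.5, 22.1]
ee_rot: [0.709, -0.705, 0.0, -0.001]
contact_force: [0.9, -1.8, 4.9]
gripper_width: 37.6
grasp_force: 60.5
```

Request:
carry_out:
  motion:
    - [0,0,0,0,0,-50,-1]
    - [0,0,0,0,0,-110,-1]
    - [0,0,0,0,0,-165,-1]
    - [0,0,0,0,0,-165,-1]

```text
clock: 15.35
position: [583.0, 247.8, 191.7]
ee_rot: [0.709, -0.705, 0.001, -0.006]
contact_force: [-0.1, -0.1, -1.3]
gripper_width: 37.2
grasp_force: 60.3
```

Request:
carry_out:
  motion:
    - [0,0,0,50,3,0,-1]
    - [0,0,0,105,5,0,-1]
    - [0,0,0,165,7,0,-1]
    - [0,0,0,225,9,0,-1]
    - [0,0,0,285,11,0,-1]

```text
clock: 15.98
position: [570.2, -40.5, 184.4]
ee_rot: [0.709, -0.705, -0.001, 0.0]
contact_force: [0.2, 0.4, -1.0]
gripper_width: 37.6
grasp_force: 60.3
```

Request:
carry_out:
  motion:
    - [0,0,0,37,0,0,-1]
    - [0,0,0,37,0,30,-1]
    - [0,0,0,37,0,65,-1]
    - [0,0,0,37,0,65,-1]

```text
clock: 16.48
position: [568.6, -76.2, 116.9]
ee_rot: [0.709, -0.706, -0.003, 0.003]
contact_force: [0.3, -0.1, -0.3]
gripper_width: 37.6
grasp_force: 60.4
```

```bash
python3 st.py 572 -75 93
```

```text
16.475 [568.6 -76.2 116.9] j6 -0.14 [ 0.3 -0.1 -0.3] 37.6
[[ 0.005 -1.    -0.008]
 [-1.    -0.005 -0.   ]
 [ 0.     0.008 -1.   ]]
shift [-1.2 -3.6 23.9]
```

Request:
carry_out:
  motion:
    - [0,0,0,-1,-1.5,12,-1]
    - [0,0,0,-1,-1.5,23,-1]
    - [0,0,0,-1,-1.5,27,-1]
    - [0,0,0,-1,-1.5,27,-1]

```text
clock: 16.98
position: [572.9, -74.8, 93.3]
ee_rot: [0.709, -0.705, -0.0, 0.0]
contact_force: [0.2, -0.8, 0.1]
gripper_width: 38.2
grasp_force: 60.4
```

Request:
carry_out:
  motion:
    - [0,0,0,0,0,0,0.2]
    - [0,0,0,0,0,0,0.2]
    - [0,0,0,0,0,-40,0.2]
    - [0,0,0,0,0,-100,0.2]
    - [0,0,0,0,0,-120,0.2]

```text
clock: 17.6
position: [574.8, -74.9, 218.2]
ee_rot: [0.709, -0.705, 0.003, -0.003]
contact_force: [-0.5, 0.0, -1.0]
gripper_width: 51.5
grasp_force: 0.0
```

Request:
carry_out:
  motion:
    - [0,0,0,-55,0,0,0.45]
    - [0,0,0,-110,0,0,0.45]
    - [0,0,0,-165,0,0,0.45]
    - [0,0,0,-225,0,0,0.45]
    - [0,0,0,-280,0,0,0.45]

```text
clock: 18.23
position: [571.2, 207.2, 213.9]
ee_rot: [0.709, -0.705, 0.0, -0.001]
contact_force: [1.5, -0.4, -0.6]
gripper_width: 61.8
grasp_force: 0.0
```

```bash
python3 look.py; python3 - <<'E'
from h import *
s=snap('scene')
cv2.imwrite('pics/p7.png',cv2.resize(s['color'][130:330,210:430],None,fx=3,fy=3,interpolation=cv2.INTER_CUBIC))
E
python3 st.py 564.5 354 100
```

```text
top [169.2 196. ] [10  4 24] [622.6 428.6  24. ]
top [187.9 211.5] [11 10 87] [564.9 353.4  24. ]
18.375 [571.1 207.7 213.2] j6 -0.61 [-0.3 -0.3 -0.1] 61.7
[[ 0.009 -1.     0.   ]
 [-1.    -0.009  0.   ]
 [-0.    -0.    -1.   ]]
shift [-146.3    5.3  113.3]
```

View pics/p7.png

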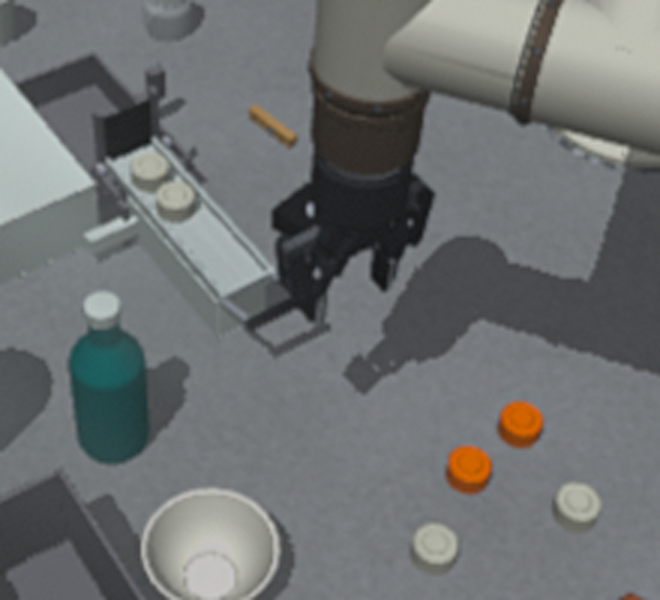

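Two tablets now lie in the lane, at (150,168) and (176,200). B at (435,545) and D at (578,505) are where they were.

Request:
carry_out:
  motion:
    - [0,0,0,-55,3,0,0.45]
    - [0,0,0,-110,5,20,0.45]
    - [0,0,0,-146,5.5,60,0.45]
    - [0,0,0,-146,5.5,120,0.45]
    - [0,0,0,-146,5.5,170,0.45]

```text
clock: 19.0
position: [564.8, 350.1, 41.5]
ee_rot: [0.709, -0.705, -0.0, 0.001]
contact_force: [-0.2, 0.1, -0.5]
gripper_width: 61.9
grasp_force: 0.0
```

Request:
carry_out:
  motion:
    - [0,0,0,0,0,22,0.45]
    - [0,0,0,0,0,23,0.45]
    - [0,0,0,0,0,23,-1]
    - [0,0,0,0,0,23,-1]
    - [0,0,0,0,0,23,-1]

```text
clock: 19.62
position: [566.2, 351.7, 22.6]
ee_rot: [0.709, -0.705, 0.0, -0.002]
contact_force: [-0.2, -1.1, 4.8]
gripper_width: 37.8
grasp_force: 60.6
```

Request:
carry_out:
  motion:
    - [0,0,0,0,0,-50,-1]
    - [0,0,0,0,0,-110,-1]
    - [0,0,0,0,0,-165,-1]
    - [0,0,0,0,0,-165,-1]

```text
clock: 20.12
position: [567.3, 352.9, 192.2]
ee_rot: [0.709, -0.705, 0.001, -0.006]
contact_force: [0.5, 0.4, -0.4]
gripper_width: 38.0
grasp_force: 60.3
```

```bash
python3 st.py 571 -28 93
```

```text
20.125 [567.3 352.9 192.2] j6 -0.79 [ 0.5  0.4 -0.4] 38.0
[[ 0.006 -1.     0.01 ]
 [-1.    -0.006  0.008]
 [-0.008 -0.01  -1.   ]]
shift [381.8  -0.4  96.1]
```

Request:
carry_out:
  motion:
    - [0,0,0,50,0,0,-1]
    - [0,0,0,105,-1,0,-1]
    - [0,0,0,165,-1,0,-1]
    - [0,0,0,225,-2,0,-1]
    - [0,0,0,285,-2,0,-1]

```text
clock: 20.75
position: [567.7, 64.2, 184.5]
ee_rot: [0.709, -0.705, -0.0, 0.0]
contact_force: [0.4, 0.6, 0.1]
gripper_width: 37.8
grasp_force: 60.3
```

Request:
carry_out:
  motion:
    - [0,0,0,50,0,0,-1]
    - [0,0,0,95,-1,0,-1]
    - [0,0,0,95,-1,30,-1]
    - [0,0,0,95,-1,65,-1]
    - [0,0,0,95,-1,65,-1]

```text
clock: 21.38
position: [567.4, -29.4, 117.1]
ee_rot: [0.709, -0.706, -0.002, 0.003]
contact_force: [0.2, 0.0, 0.5]
gripper_width: 37.5
grasp_force: 60.3
```

```bash
python3 st.py 571 -28 93
```

```text
21.375 [567.4 -29.4 117.1] j6 -0.23 [0.2 0.  0.5] 37.5
[[ 0.005 -1.    -0.008]
 [-1.    -0.004 -0.001]
 [ 0.001  0.008 -1.   ]]
shift [-1.4 -3.8 24.1]
```

Request:
carry_out:
  motion:
    - [0,0,0,-1,-1.5,12,-1]
    - [0,0,0,-1,-1.5,23,-1]
    - [0,0,0,-1,-1.5,27,-1]
    - [0,0,0,-1,-1.5,27,-1]

```text
clock: 21.88
position: [571.7, -27.8, 93.3]
ee_rot: [0.709, -0.705, 0.0, 0.0]
contact_force: [-0.3, 0.3, 0.7]
gripper_width: 37.9
grasp_force: 60.4
```

Request:
carry_out:
  motion:
    - [0,0,0,0,0,0,0.2]
    - [0,0,0,0,0,0,0.2]
    - [0,0,0,0,0,-40,0.2]
    - [0,0,0,0,0,-100,0.2]
    - [0,0,0,0,0,-120,0.2]

```text
clock: 22.5
position: [573.5, -27.8, 218.1]
ee_rot: [0.709, -0.705, 0.003, -0.003]
contact_force: [-0.2, 1.0, -0.0]
gripper_width: 51.1
grasp_force: 0.0
```

Request:
carry_out:
  motion:
    - [0,0,0,-55,15,0,0.45]
    - [0,0,0,-110,30,0,0.45]
    - [0,0,0,-165,45,0,0.45]
    - [0,0,0,-220,60,0,0.45]
    - [0,0,0,-270,75,0,0.45]

```text
clock: 23.12
position: [494.5, 243.6, 213.8]
ee_rot: [0.709, -0.705, 0.0, -0.001]
contact_force: [0.8, -0.7, 0.7]
gripper_width: 61.6
grasp_force: 0.0
```

Request:
carry_out:
  motion:
    - [0,0,0,-30,30,0,0.45]
    - [0,0,0,-60,40,0,0.45]
    - [0,0,0,-60,40,0,0.45]

```text
clock: 23.5
position: [454.2, 303.2, 213.6]
ee_rot: [0.71, -0.704, -0.0, -0.0]
contact_force: [0.0, 0.4, 0.0]
gripper_width: 61.9
grasp_force: 0.0
```

```bash
python3 look.py; python3 st.py 430 386 22
python3 - <<'E'
from h import *
s=snap('scene');g=snap('top')
for c,st,_ in comps(s,white(s),(310,430,235,330),15,300): print(c,st)
h=cv2.cvtColor(s['color'],cv2.COLOR_BGR2HSV);print(h[296,402],h[310,355],h[249,354],h[298,402])
cv2.imwrite('pics/p8.png',cv2.resize(s['color'][130:330,210:430],None,fx=3,fy=3))
E
```

```text
top [173.  245.9] [ 5  8 19] [434.9 398.3  24. ]
23.6 [454.7 301.4 213.4] j6 -0.88 [0.7 0.1 0.5] 61.9
[[ 0.006 -1.    -0.   ]
 [-1.    -0.006 -0.   ]
 [ 0.     0.    -1.   ]]
shift [-84.8  24.2 191.4]
[ 35  18 180] [107  14 128] [107  18 129] [ 33  17 178]
```

Request:
carry_out:
  motion:
    - [0,0,0,-45,12,0,0.45]
    - [0,0,0,-85,24.5,20,0.45]
    - [0,0,0,-85,24.5,70,0.45]
    - [0,0,0,-85,24.5,130,0.45]
    - [0,0,0,-85,24.5,170,0.45]

```text
clock: 24.32
position: [429.8, 384.5, 40.8]
ee_rot: [0.708, -0.706, 0.0, 0.001]
contact_force: [0.6, -0.3, -0.5]
gripper_width: 62.0
grasp_force: 0.0
```

Request:
carry_out:
  motion:
    - [0,0,0,0,0,22,0.45]
    - [0,0,0,0,0,22,0.45]
    - [0,0,0,0,0,22,-1]
    - [0,0,0,0,0,22,-1]
    - [0,0,0,0,0,22,-1]

```text
clock: 24.95
position: [430.7, 387.1, 23.1]
ee_rot: [0.709, -0.705, -0.0, -0.002]
contact_force: [0.4, 0.1, 5.4]
gripper_width: 37.7
grasp_force: 60.5
```

Request:
carry_out:
  motion:
    - [0,0,0,0,0,-50,-1]
    - [0,0,0,0,0,-110,-1]
    - [0,0,0,0,0,-165,-1]
    - [0,0,0,0,0,-165,-1]

```text
clock: 25.45
position: [431.5, 388.7, 192.4]
ee_rot: [0.709, -0.705, -0.001, -0.006]
contact_force: [-1.2, 0.1, -0.2]
gripper_width: 37.2
grasp_force: 60.3
```

```bash
python3 st.py 570 19 93; python3 - <<'E'
from h import *
s=snap('scene')
cv2.imwrite('pics/p8.png',cv2.resize(s['color'][130:330,210:430],None,fx=3,fy=3))
E
```

```text
25.45 [431.5 388.7 192.4] j6 -1.01 [-1.2  0.1 -0.2] 37.2
[[ 0.006 -1.     0.007]
 [-1.    -0.006  0.01 ]
 [-0.01  -0.007 -1.   ]]
shift [ 371.5 -135.4   96.7]
```

View pics/p8.png

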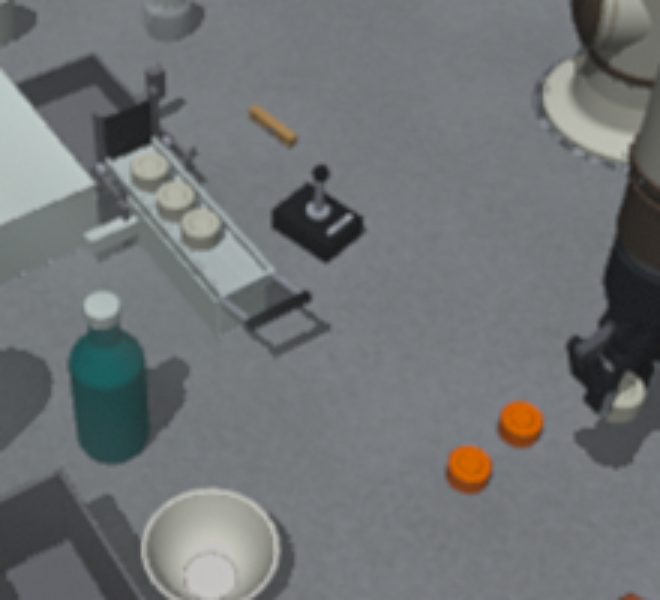

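Three tablets lie in the lane, at (150,170), (176,200) and (202,228). The fourth is in the grip.

Request:
carry_out:
  motion:
    - [0,0,0,50,-20,0,-1]
    - [0,0,0,100,-40,0,-1]
    - [0,0,0,155,-60,0,-1]
    - [0,0,0,210,-80,0,-1]
    - [0,0,0,260,-100,0,-1]

```text
clock: 26.12
position: [530.6, 124.7, 184.7]
ee_rot: [0.709, -0.705, -0.001, 0.001]
contact_force: [1.1, 0.5, 0.6]
gripper_width: 37.7
grasp_force: 60.3
```

Request:
carry_out:
  motion:
    - [0,0,0,50,-17,0,-1]
    - [0,0,0,109,-37,0,-1]
    - [0,0,0,109,-37,30,-1]
    - [0,0,0,109,-37,65,-1]
    - [0,0,0,109,-37,65,-1]

```text
clock: 26.75
position: [565.9, 17.1, 117.3]
ee_rot: [0.709, -0.706, -0.003, 0.004]
contact_force: [-0.3, 0.2, 0.5]
gripper_width: 37.4
grasp_force: 60.3
```

Request:
carry_out:
  motion:
    - [0,0,0,0,0,10,-1]
    - [0,0,0,0,0,20,-1]
    - [0,0,0,0,0,20,-1]

```text
clock: 27.12
position: [568.5, 18.3, 100.9]
ee_rot: [0.709, -0.705, -0.0, 0.0]
contact_force: [-0.2, 0.0, -0.2]
gripper_width: 37.8
grasp_force: 60.3
```

```bash
python3 st.py 570 18 93
```

```text
27.125 [568.5  18.3 100.9] j6 -0.31 [-0.2  0.  -0.2] 37.8
[[ 0.006 -1.    -0.001]
 [-1.    -0.006 -0.   ]
 [ 0.     0.001 -1.   ]]
shift [ 0.3 -1.5  7.9]
```

Request:
carry_out:
  motion:
    - [0,0,0,0,-1.5,7,-1]
    - [0,0,0,0,-1.5,7,-1]
    - [0,0,0,0,-1.5,7,0.2]
    - [0,0,0,0,-1.5,7,0.2]
    - [0,0,0,0,-1.5,-30,0.2]

```text
clock: 27.75
position: [568.5, 17.7, 129.2]
ee_rot: [0.709, -0.705, -0.002, 0.003]
contact_force: [0.9, 0.4, -0.3]
gripper_width: 51.6
grasp_force: 0.0
```

Request:
carry_out:
  motion:
    - [0,0,0,0,0,-50,0.2]
    - [0,0,-0.17,-20,0,-80,0]
    - [0,0,-0.35,-50,2,-80,-0.2]
    - [0,0,-0.52,-70,2,-80,-0.2]
    - [0,0,-0.7,-87,2,-80,-0.2]

```text
clock: 28.38
position: [567.8, 105.9, 211.7]
ee_rot: [0.909, -0.416, 0.0, -0.0]
contact_force: [0.6, -0.2, -0.2]
gripper_width: 34.2
grasp_force: 0.0
```

Request:
carry_out:
  motion:
    - [0,0,-0.17,0,0,0,-0.2]
    - [0,0,-0.35,0,0,0,-0.2]
    - [0,0,-0.52,0,0,0,-0.2]
    - [0,0,-0.7,0,0,0,-0.2]
    - [0,0,-0.87,0,0,0,-0.2]

```text
clock: 29.0
position: [567.9, 105.1, 211.5]
ee_rot: [1.0, 0.005, 0.0, -0.0]
contact_force: [-0.5, -0.1, -0.8]
gripper_width: 34.3
grasp_force: 0.0
```

```bash
python3 st.py 567 104 150; python3 - <<'E'
from h import *
s=snap('scene');g=snap('top')
cv2.imwrite('pics/p9.png',np.hstack([cv2.resize(s['color'][130:230,210:310],None,fx=4,fy=4,interpolation=cv2.INTER_CUBIC),cv2.resize(g['color'][160:260,245:345],None,fx=4,fy=4,interpolation=cv2.INTER_CUBIC)]))
E
```

```text
29.0 [567.9 105.1 211.5] j6 1.12 [-0.5 -0.1 -0.8] 34.3
[[ 1.    0.01  0.  ]
 [ 0.01 -1.    0.  ]
 [ 0.   -0.   -1.  ]]
shift [-0.9  1.1 61.5]
```

View pics/p9.png

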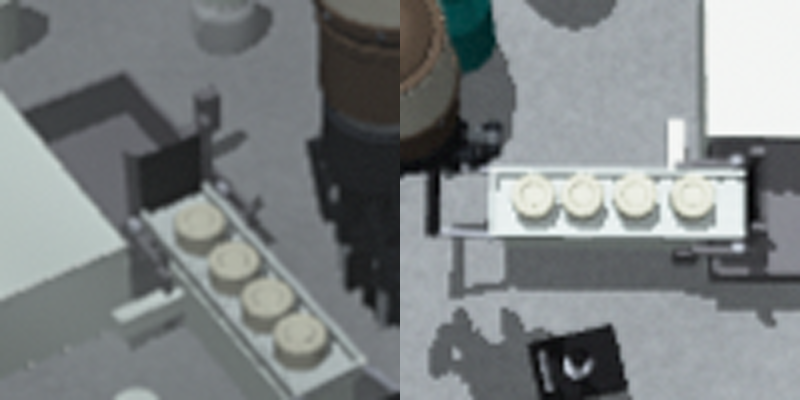

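All four tablets lie flat in the lane; the lowest is about 48 mm up it. Next I'll pinch the bar.

Request:
carry_out:
  motion:
    - [0,0,0,-1,1,50,-0.2]
    - [0,0,0,-1,1,95,-0.2]
    - [0,0,0,-1,1,115,-0.2]
    - [0,0,0,-1,1,126,-0.2]
    - [0,0,0,-1,1,126,-0.2]

```text
clock: 29.72
position: [567.0, 104.1, 85.1]
ee_rot: [1.0, 0.002, -0.0, 0.0]
contact_force: [-0.4, 0.2, 0.3]
gripper_width: 34.1
grasp_force: 0.0
```

Request:
carry_out:
  motion:
    - [0,0,0,0,0,0,-1]
    - [0,0,0,0,0,0,-1]
    - [0,0,0,0,0,0,-1]
    - [0,0,0,0,0,0,-1]

```text
clock: 30.22
position: [567.9, 106.9, 86.8]
ee_rot: [1.0, 0.003, 0.002, -0.002]
contact_force: [-2.4, 8.5, -0.0]
gripper_width: 9.8
grasp_force: 58.5
```

Request:
carry_out:
  motion:
    - [0,0,0,0,-1,-10,-1]
    - [0,0,0,0,0,-20,-1]
    - [0,0,0,0,2,-32,-1]
    - [0,0,0,0,5,-43,-1]
    - [0,0,0,0,8,-54,-1]

```text
clock: 30.85
position: [567.9, 98.1, 140.8]
ee_rot: [1.0, 0.002, 0.002, -0.002]
contact_force: [1.6, 9.5, -3.5]
gripper_width: 9.6
grasp_force: 58.4
```

Request:
carry_out:
  motion:
    - [0,0,0,0,2,-7,-1]
    - [0,0,0,0,4,-13,-1]
    - [0,0,0,0,6,-20,-1]
    - [0,0,0,0,8.5,-26,-1]
    - [0,0,0,0,8.5,-26,-1]

```text
clock: 31.48
position: [568.0, 89.6, 167.6]
ee_rot: [1.0, 0.002, 0.002, -0.002]
contact_force: [-1.0, 8.9, 1.4]
gripper_width: 9.8
grasp_force: 58.9
```

```bash
python3 st.py; cat > lane.py <<'E'
from h import *
import sys
s=snap('scene')
h=cv2.cvtColor(s['color'],cv2.COLOR_BGR2HSV); m=((h[...,0]<45)&(h[...,1]>22)&(h[...,2]>110)).astype(np.uint8)
for c,q,_ in comps(s,m,(230,310,140,225),15,900): print(c.round(1),q)
cv2.imwrite('pics/lane%s.png'%sys.argv[1],cv2.resize(s['color'][120:240,200:320],None,fx=4,fy=4,interpolation=cv2.INTER_CUBIC))
E
python3 lane.py 0
```

```text
31.475 [568.   89.6 167.6] j6 1.14 [-1.   8.9  1.4] 9.8
[[ 1.     0.004  0.005]
 [ 0.004 -1.     0.005]
 [ 0.005 -0.005 -1.   ]]
```

```bash
sed -i 's/h\[...,0\]<45)&(h\[...,1\]>22)&(h\[...,2\]>110/h[...,0]<45)\&(h[...,1]>12)\&(h[...,2]>120/' lane.py; python3 lane.py 1
```

```text
[270.9 191.2] [252 177  37  30 415]
```

View pics/lane1.png

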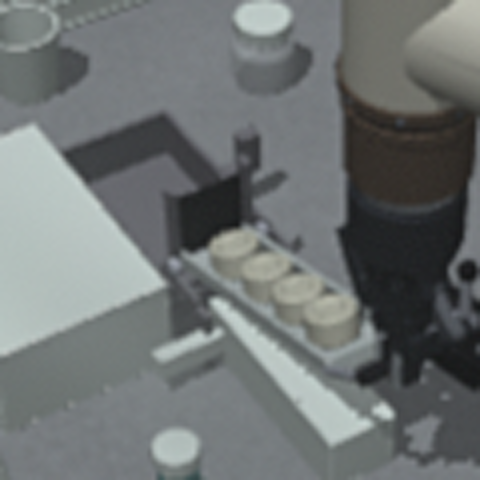

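The tablets are still spread out at 0.3 rad, with the lowest at crop (235,245). I'll raise the chute further.

Request:
carry_out:
  motion:
    - [0,0,0,0,2,-5,-1]
    - [0,0,0,0,4,-10,-1]
    - [0,0,0,0,6,-15,-1]
    - [0,0,0,0,6,-15,-1]
    - [0,0,0,0,6,-15,-1]

```text
clock: 32.2
position: [568.1, 83.5, 182.6]
ee_rot: [1.0, 0.002, 0.003, -0.002]
contact_force: [1.0, 7.2, 0.8]
gripper_width: 9.4
grasp_force: 58.8
```

```bash
python3 lane.py 2
```

```text
[269.7 188.8] [252 176  35  27 391]
```

Request:
carry_out:
  motion:
    - [0,0,0,0,2,-5,-1]
    - [0,0,0,0,4.5,-10,-1]
    - [0,0,0,0,7,-15,-1]
    - [0,0,0,0,7,-15,-1]
    - [0,0,0,0,7,-15,-1]

```text
clock: 32.88
position: [568.2, 76.3, 197.8]
ee_rot: [1.0, 0.002, 0.003, -0.002]
contact_force: [0.8, 6.6, 1.0]
gripper_width: 9.9
grasp_force: 58.8
```

```bash
python3 lane.py 3
```

```text
[264.9 184.6] [249 175  31  21 332]
```

Request:
carry_out:
  motion:
    - [0,0,0,0,1,-2,-1]
    - [0,0,0,0,2,-4,-1]
    - [0,0,0,0,2,-4,-1]
    - [0,0,0,0,2,-4,-1]
    - [0,0,0,0,2,-4,-1]

```text
clock: 33.55
position: [568.2, 74.4, 201.2]
ee_rot: [1.0, 0.002, 0.003, -0.002]
contact_force: [1.7, 7.6, -0.1]
gripper_width: 9.5
grasp_force: 58.6
```

Request:
carry_out:
  motion:
    - [0,0,0,0,0,0,-1]
    - [0,0,0,0,0,0,-1]
    - [0,0,0,0,0,0,-1]
    - [0,0,0,0,0,0,-1]
    - [0,0,0,0,0,0,-1]

```text
clock: 34.17
position: [568.2, 74.4, 201.2]
ee_rot: [1.0, 0.002, 0.003, -0.002]
contact_force: [1.5, 8.0, -0.8]
gripper_width: 9.9
grasp_force: 58.6
```

```bash
python3 lane.py 4
```

```text
[264.7 184.2] [249 175  31  20 324]
```

View pics/lane4.png

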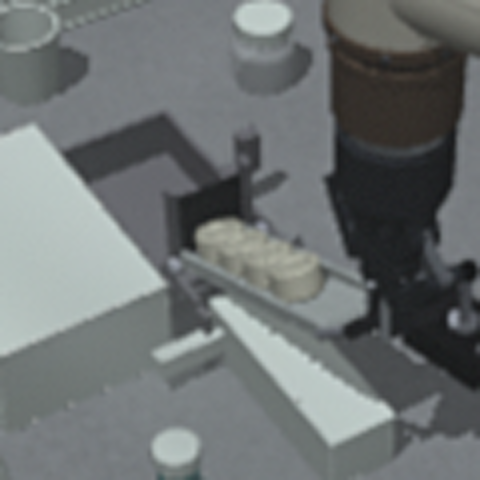

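All four tablets are now packed against the shutter, from crop (215,240) to (295,275), at about 0.43 rad. I'll release the bar and go to the toggle.

Request:
carry_out:
  motion:
    - [0,0,0,0,0,0,-0.3]
    - [0,0,0,0,0,0,-0.2]
    - [0,0,0,0,0,0,-0.2]
    - [0,0,0,0,0,-25,-0.2]
    - [0,0,0,0,0,-65,-0.2]

```text
clock: 34.85
position: [566.0, 71.8, 263.6]
ee_rot: [1.0, 0.002, -0.002, 0.001]
contact_force: [0.7, -0.2, 0.5]
gripper_width: 34.4
grasp_force: 0.0
```

Request:
carry_out:
  motion:
    - [0,0,-0.1,-45,30,0,-0.2]
    - [0,0,-0.2,-90,65,0,-0.2]
    - [0,0,-0.25,-143,100,0,-0.2]
    - [0,0,-0.25,-143,100,50,-0.2]
    - [0,0,-0.25,-143,100,110,-0.2]

```text
clock: 35.48
position: [425.0, -28.5, 155.2]
ee_rot: [0.992, 0.127, 0.003, -0.0]
contact_force: [0.3, 1.0, -0.2]
gripper_width: 33.8
grasp_force: 0.0
```

```bash
python3 - <<'E'
from h import *
g=snap('top');s=snap('scene')
for c,st,_ in comps(s,dark(s,50),(305,330,178,200),4,400): print('ball sc',c.round(1),st)
E
python3 lane.py 5; python3 st.py 425.5 -26.5 130
```

```text
ball sc [316.5 187.5] [315 186   4   4  16]
ball sc [308.8 195.5] [305 192  10   8  59]
ball sc [320.8 197.4] [318 195   7   5  14]
[300.5 170. ] [293 164  16  13  61]
[264.8 184.2] [249 175  31  20 326]
35.625 [422.7 -29.  153. ] j6 1.51 [ 0.1  0.3 -0.3] 34.4
[[ 0.968  0.252 -0.006]
 [ 0.252 -0.968 -0.002]
 [-0.007  0.001 -1.   ]]
shift [ 3.5 -1.7 22.9]
```

Request:
carry_out:
  motion:
    - [0,0,0,2,-1.5,30,-0.2]
    - [0,0,0,2,-1.5,60,-0.2]
    - [0,0,0,2,-1.5,73,-0.2]
    - [0,0,0,2,-1.5,73,-0.2]
    - [0,0,0,2,-1.5,73,-0.42]

```text
clock: 36.25
position: [427.9, -25.7, 83.1]
ee_rot: [0.992, 0.127, 0.002, -0.0]
contact_force: [-0.4, -0.6, 0.5]
gripper_width: 25.0
grasp_force: 0.0
```

```bash
python3 - <<'E'
from h import *
s=snap('scene')
for c,st,_ in comps(s,dark(s,50),(305,330,178,200),4,400): print('ball sc',c.round(1),st)
E
python3 st.py 425.5 -26 80
```

```text
ball sc [316.9 186.9] [305 178  25  22 258]
ball sc [321.  197.6] [318 196   7   4  13]
36.3 [427.6 -25.7  82.9] j6 1.5 [-0.5 -0.  -0.3] 25.0
[[ 0.968  0.252  0.003]
 [ 0.252 -0.968  0.001]
 [ 0.004  0.    -1.   ]]
shift [-2.1 -0.3  2.9]
```

Request:
carry_out:
  motion:
    - [0,0,0,0,-7,0,-0.42]
    - [0,0,0,0,-14,1,-0.42]
    - [0,0,0,0,-20,3,-0.42]
    - [0,0,0,0,-25,4,-0.42]
    - [0,0,0,0,-28,5,-0.42]

```text
clock: 36.92
position: [419.6, 0.7, 76.9]
ee_rot: [0.992, 0.128, 0.0, 0.001]
contact_force: [4.3, -15.2, 9.8]
gripper_width: 24.8
grasp_force: 9.3
```

Request:
carry_out:
  motion:
    - [0,0,0,0,0,0,-0.42]
    - [0,0,0,0,0,0,-0.42]
    - [0,0,0,0,0,0,-0.42]

```text
clock: 37.3
position: [419.7, 0.4, 77.0]
ee_rot: [0.992, 0.128, 0.0, 0.001]
contact_force: [2.6, -8.8, 8.0]
gripper_width: 24.6
grasp_force: 5.8
```

```bash
python3 lane.py 6; python3 st.py
```

```text
[300.2 169.8] [292 164  16  13  61]
[237.7 174.1] [233 168   9  14  79]
[251.8 178.1] [247 174  10  10  74]
37.35 [4.198e+02 4.000e-01 7.700e+01] j6 1.43 [ 2.  -8.5  6.9] 25.0
[[ 0.967  0.253  0.001]
 [ 0.253 -0.967 -0.001]
 [ 0.001  0.002 -1.   ]]
```

Request:
carry_out:
  motion:
    - [0,0,0,0,0,0,-0.42]
    - [0,0,0,0,0,0,-0.42]
    - [0,0,0,0,0,0,-0.42]
    - [0,0,0,0,0,0,-0.42]
    - [0,0,0,0,0,0,-0.42]

```text
clock: 37.98
position: [419.7, 0.3, 77.0]
ee_rot: [0.992, 0.127, 0.0, 0.001]
contact_force: [2.5, -8.8, 7.7]
gripper_width: 25.2
grasp_force: 5.8
```

Request:
carry_out:
  motion:
    - [0,0,0,0,0,0,-0.42]
    - [0,0,0,0,0,0,-0.42]
    - [0,0,0,0,0,0,-0.42]
    - [0,0,0,0,0,0,-0.42]
    - [0,0,0,0,0,0,-0.42]

```text
clock: 38.6
position: [419.7, 0.4, 77.0]
ee_rot: [0.992, 0.127, 0.0, 0.001]
contact_force: [3.1, -9.2, 7.6]
gripper_width: 24.7
grasp_force: 5.8
```

```bash
python3 lane.py 7; python3 - <<'E'
from h import *
g=snap('top'); h=cv2.cvtColor(g['color'],cv2.COLOR_BGR2HSV)
m=((h[...,0]<45)&(h[...,1]>12)&(h[...,2]>120)).astype(np.uint8)
for c,q,_ in comps(g,m,(250,400,190,240),10,900): print('top',c.round(1),q,onz(g,*c,34).round(1))
s=snap('scene')
for c in [(237.7,174.1),(251.8,178.1)]: print(onz(s,*c,30).round(1),onz(s,*c,85).round(1))
E
```

```text
[234.5 168.5] [230 163  11  14 101]
[300.3 170. ] [293 164  15  13  60]
[239.4 178.2] [237 174   5   9  33]
[247.1 179.4] [245 176   7   7  28]
top [351.6 212.1] [336 207  32  11 234] [ 577.3 -254.2   34. ]
top [259.4 236.1] [250 232  17   8  65] [478.3  82.9  34. ]
[ 579.  -264.1   30. ] [ 604.4 -208.1   85. ]
[ 548.1 -221.9   30. ] [ 575.2 -168.2   85. ]
```

```bash
python3 - <<'E'
from h import *
s=snap('scene');g=snap('top')
def asc(im,x0,x1,y0,y1):
    h=cv2.cvtColor(im,cv2.COLOR_BGR2HSV)
    for y in range(y0,y1): print(y,''.join(('T' if (h[y,x,0]<45 and h[y,x,1]>12 and h[y,x,2]>100) else ('#' if h[y,x,2]<60 else ('w' if h[y,x,2]>150 else ('+' if h[y,x,2]>105 else '.')))) for x in range(x0,x1)))
print('scene x228-285');asc(s['color'],228,285,156,196)
print('top x318-375');asc(g['color'],318,375,198,224)
hy=-166
for yl in (0,22,60): 
  P=[572,hy+yl*np.cos(.43)-24*np.sin(.43),70+yl*np.sin(.43)+24*np.cos(.43)]; print(yl,proj(s,P).round(1),proj(g,P).round(1))
print('tray',[ (y,proj(s,[577,y,34]).round(1).tolist(),proj(g,[577,y,34]).round(1).tolist()) for y in(-300,-255,-215,-190)])
print('shutter closed base',proj(s,[[545,-178,70],[600,-178,70],[545,-178,130],[600,-178,130]]).round(1).tolist())
E
```

```text
scene x228-285
156 .....................++++++.#####....++++++++++++++++++++
157 ......................++..######...#.++++++++++++++++++++
158 .......................#########.....++++++++++++++++++++
159 ............++.....#############.....++++++++++++++++++++
160 .........++++++..###############.....++++++++++++++++++++
161 .......++++++++.################.....++++++++++++++++++++
162 ....++T++++++++.#################....++++++++++++++++++++
163 ..++TTTTT++++++.#################...++++....+++++++++++++
164 +++TTTTTTT+++++.#################..+++......+++++++++++++
165 ++TTTTTTTTT++++.#################..........++++++++++++++
166 +TTTTTTTTTTT.++.#################.........+++++++++++++++
167 +TTTTTTTTTTTT.+.#################........++++++++++++++++
168 TTTTTTTTTTTTT...#################.....+++++++++++++++++++
169 +TTTTTTTTTTTT...#################...+++++++++++++++++++++
170 .TTTTTTTTTTTT...#################..++++++++++++++++++++++
171 ..TTTTTTTTTTT...##################.++++++++++++++++++++++
172 +++TTTTTTTTT....##########.#....#...+++++++++++++++++++++
173 ++++TTTTTT..T...#######....
[... 2690 characters left out ...]
............+++++++
219 w+.....++++++.###.......++........+...............+++++++
220 ....#.....+++.##.......++++.......+...............+++++++
221 .........+www..........+++++....++++.............++++++++
222 ........++www.........+++++++++++++++++++++++..++++++++++
223 #....................++++++++++++++++++++++++++++++++++++
0 [[251.4 174.7]] [[332.3 209.6]]
22 [[254.3 176.2]] [[327.  208.9]]
60 [[259.7 178.9]] [[317.6 207.7]]
tray [(-300, [[233.2, 167.0]], [[364.0, 212.5]]), (-255, [[239.4, 174.6]], [[351.8, 212.2]]), (-215, [[245.1, 181.5]], [[341.0, 211.9]]), (-190, [[248.8, 186.0]], [[334.2, 211.7]])]
shutter closed base [[258.7, 176.5], [243.7, 182.6], [258.1, 162.2], [242.5, 168.3]]
```

Request:
carry_out:
  motion:
    - [0,0,0,0,8,-1,-0.42]
    - [0,0,0,0,16,-3,-0.42]
    - [0,0,0,0,24,-4,-0.42]
    - [0,0,0,0,28,-5,-0.42]
    - [0,0,0,0,28,-5,-0.2]

```text
clock: 39.48
position: [426.0, -26.3, 81.2]
ee_rot: [0.992, 0.127, -0.0, -0.0]
contact_force: [0.7, 0.5, -0.4]
gripper_width: 34.0
grasp_force: 0.0
```

Request:
carry_out:
  motion:
    - [0,0,0,0,0,0,-0.2]
    - [0,0,0,0,0,-30,-0.2]
    - [0,0,0,0,0,-90,-0.2]
    - [0,0,0,0,0,-150,-0.2]
    - [0,0,0,0,0,-175,-0.2]

```text
clock: 40.1
position: [427.2, -25.7, 260.1]
ee_rot: [0.992, 0.127, 0.003, -0.0]
contact_force: [-0.2, 0.8, -0.5]
gripper_width: 34.1
grasp_force: 0.0
```

```bash
cat > asc.py <<'E'
from h import *
s=snap('scene');g=snap('top')
def asc(im,x0,x1,y0,y1):
    h=cv2.cvtColor(im,cv2.COLOR_BGR2HSV)
    for y in range(y0,y1): print(y,''.join(('T' if (h[y,x,0]<45 and h[y,x,1]>12 and h[y,x,2]>100) else ('#' if h[y,x,2]<60 else ('w' if h[y,x,2]>150 else ('+' if h[y,x,2]>105 else '.')))) for x in range(x0,x1)))
print('scene x228-270');asc(s['color'],228,270,158,190)
print('top x318-375');asc(g['color'],318,375,204,220)
for c,st,_ in comps(s,dark(s,50),(300,335,175,205),4,400): print('ball sc',c.round(1),st)
E
python3 asc.py; python3 st.py
```

```text
scene x228-270
158 .......................++++++++....#.+++++
159 ............++..........+++++++......+++++
160 .........++++++..........++++++......+++++
161 .......+++++++++..........+++++......+++++
162 ....++++++++++++............++.......+++++
163 ..++TTTTT++++++++..............##...++++..
164 +++TTTTTT+++++++++...........####..+++....
165 ++TTTTTTTTT++++++++.......#######.........
166 +TTTTTTTTTTT++++++++...##########.........
167 +TTTTTTTTTTT+.+++++...###########........+
168 +TTTTTTTTTTTT.......#############.....++++
169 +TTTTTTTTTTTT....################...++++++
170 .TTTTTTTTTTTT...#################..+++++++
171 ..TTTTTTTTTTT...#################..+++++++
172 +++TTTTTTTTT....#################...++++++
173 +++TTTTTTTT.....#################....+++++
174 +++.TTTTT..TT...#################.....++++
175 w+...TTTT.TTTT..################....++++++
176 ww+..+TTTTTTTT..################.+..+w+.++
177 ww+++.+TTTTTTT...###############.++++w+.++
178 www+++..TTTTTT...##############.++++++++.+
179 wwww++...TTTTT...###########..++++++++++++
180 wwwww++..+TTTT...#########..++wwww++++++++
181 
[... 982 characters left out ...]
+++++++
213 wwwwwwwwwwwww.##.TTTTTTTTTTTwwwwTTTTTTTTTTTTTTTTTT+++++++
214 wwwwwwwwwwwww.##.TTTTTTTTTwTwwwwwTTTTTTTTTTTTTTTTT+++++++
215 wwwwwwwwwwwww.#..+TTTTTT.TTwTTTTwTTTTTTTTTTTTTTTTT+++++++
216 wwwwwwwwwwwww.#++++TTTT..TTTTTTwTT.+TTTTTTTTTTTTT++++++++
217 wwwwwwwwwwwww.#...+TTT....TTTTTTT...TTTTT..TTTTTT.+++++++
218 ++wwwwwwwwwww.###.......+....T....................+++++++
219 w+.....++++++.###.......++........+...............+++++++
ball sc [316.5 187.5] [315 186   4   4  16]
ball sc [309.4 198.8] [300 192  26  13 180]
ball sc [328.5 203.2] [327 202   4   3   8]
40.2 [427.6 -25.6 259.6] j6 1.5 [-0.   0.1 -0.6] 33.9
[[ 0.968  0.253  0.008]
 [ 0.253 -0.968  0.002]
 [ 0.008  0.    -1.   ]]
```

Shutter is shut, the lane empty, the toggle centred and four tablets in the tray. Next I'll pinch the bar again and lower the chute.

Request:
carry_out:
  motion:
    - [0,0,0.1,50,-20,-10,-0.2]
    - [0,0,0.2,100,-40,-10,-0.2]
    - [0,0,0.25,140,-54,-10,-0.2]
    - [0,0,0.25,161,-62,-10,-0.2]
    - [0,0,0.25,161,-62,-10,-0.2]

```text
clock: 40.83
position: [566.3, 75.3, 263.6]
ee_rot: [1.0, 0.003, -0.002, 0.001]
contact_force: [-0.8, -0.2, -0.7]
gripper_width: 34.0
grasp_force: 0.0
```

```bash
python3 st.py 568 74.4 201
```

```text
40.825 [566.3  75.3 263.6] j6 1.16 [-0.8 -0.2 -0.7] 34.0
[[ 1.     0.006 -0.004]
 [ 0.006 -1.    -0.001]
 [-0.004  0.001 -1.   ]]
shift [ 1.9  0.9 62.6]
```

Request:
carry_out:
  motion:
    - [0,0,0,1,1,30,-0.2]
    - [0,0,0,1,1,55,-0.2]
    - [0,0,0,1,1,63,-0.2]
    - [0,0,0,1,1,63,-0.2]
    - [0,0,0,1,1,63,-0.2]

```text
clock: 41.45
position: [567.7, 73.5, 204.5]
ee_rot: [1.0, 0.002, 0.001, -0.0]
contact_force: [-0.3, -0.1, 0.2]
gripper_width: 33.7
grasp_force: 0.0
```

Request:
carry_out:
  motion:
    - [0,0,0,0,0,0,-1]
    - [0,0,0,0,0,0,-1]
    - [0,0,0,0,0,0,-1]
    - [0,0,0,0,0,0,-1]

```text
clock: 41.95
position: [567.7, 74.5, 204.3]
ee_rot: [1.0, 0.003, 0.001, -0.001]
contact_force: [-2.1, 5.3, 4.3]
gripper_width: 9.5
grasp_force: 58.8
```

Request:
carry_out:
  motion:
    - [0,0,0,0,-5.5,11,-1]
    - [0,0,0,0,-10.5,22,-1]
    - [0,0,0,0,-15,33.5,-1]
    - [0,0,0,0,-20,47,-1]
    - [0,0,0,0,-23.5,60,-1]

```text
clock: 42.58
position: [567.4, 98.1, 143.8]
ee_rot: [1.0, 0.003, 0.001, -0.001]
contact_force: [-3.3, 6.8, 5.0]
gripper_width: 9.3
grasp_force: 60.3
```

Request:
carry_out:
  motion:
    - [0,0,0,0,-3,14,-1]
    - [0,0,0,0,-5.5,27,-1]
    - [0,0,0,0,-7.5,41,-1]
    - [0,0,0,0,-8.5,53,-1]
    - [0,0,0,0,-8.5,56,-1]

```text
clock: 43.2
position: [567.4, 107.0, 89.2]
ee_rot: [1.0, 0.003, 0.0, -0.0]
contact_force: [-10.0, 8.1, 23.0]
gripper_width: 9.3
grasp_force: 64.4
```

Request:
carry_out:
  motion:
    - [0,0,0,0,0,1.5,-1]
    - [0,0,0,0,0,3,-1]
    - [0,0,0,0,0,3,-1]

```text
clock: 43.58
position: [567.4, 107.0, 89.1]
ee_rot: [1.0, 0.004, 0.001, -0.001]
contact_force: [-12.2, 6.9, 26.1]
gripper_width: 9.5
grasp_force: 64.9
```

Request:
carry_out:
  motion:
    - [0,0,0,0,0,-3,-0.2]
    - [0,0,0,0,0,-3,-0.2]
    - [0,0,0,0,0,-40,-0.2]
    - [0,0,0,0,0,-100,-0.2]
    - [0,0,0,0,0,-160,-0.2]

```text
clock: 44.2
position: [566.9, 104.7, 244.7]
ee_rot: [1.0, 0.002, -0.001, 0.001]
contact_force: [1.2, 0.4, -0.2]
gripper_width: 34.3
grasp_force: 0.0
```

Request:
carry_out:
  motion:
    - [0,0,0,-15,55,0,-0.2]
    - [0,0,0,-30,110,0,-0.2]
    - [0,0,0,-45,165,0,-0.2]
    - [0,0,0,-60,220,0,-0.2]
    - [0,0,0,-70,270,0,-0.2]

```text
clock: 44.82
position: [497.2, -167.1, 243.5]
ee_rot: [1.0, 0.002, -0.001, 0.0]
contact_force: [1.1, 0.1, -1.0]
gripper_width: 34.3
grasp_force: 0.0
```

Request:
carry_out:
  motion:
    - [0,0,0,-5,50,0,-0.2]
    - [0,0,0,-10,106,0,-0.2]
    - [0,0,0,-10,106,50,-0.2]
    - [0,0,0,-10,106,110,-0.2]
    - [0,0,0,-10,106,110,-0.2]

```text
clock: 45.45
position: [484.9, -270.5, 129.2]
ee_rot: [1.0, 0.001, -0.006, -0.002]
contact_force: [-0.0, 0.4, -0.0]
gripper_width: 34.5
grasp_force: 0.0
```

```bash
python3 st.py 487 -269 67; python3 asc.py | sed -n 1,50p
python3 - <<'E'
from h import *
g=snap('top');s=snap('scene')
for c,st,_ in comps(g,dark(g),(245,262,195,225),8,300): print('bar top',c.round(1),st)
for c,st,_ in comps(s,dark(s),(285,320,220,240),8,300): print('bar sc',c.round(1),st)
E
```

```text
45.45 [ 484.9 -270.5  129.2] j6 1.79 [-0.   0.4 -0. ] 34.5
[[ 1.     0.003 -0.013]
 [ 0.003 -1.     0.003]
 [-0.013 -0.003 -1.   ]]
shift [ 2.9 -1.3 62.2]
scene x228-270
158 .......................++++++++....#.++...
159 .............+..........+++++++....#.++..+
160 ..........+++++..........++++++....#.+++++
161 .......+++++++++..........+++++....#.+++++
162 ....++++++++++++............++.......+++++
163 ..++TTTTT++++++++..............##...++++..
164 +++TTTTTTT++++++++...........####..+++....
165 ++TTTTTTTTT++++++++.......#######.........
166 +TTTTTTTTTTT.+++++++...##########.........
167 +TTTTTTTTTTT+.++++....###########.......++
168 +TTTTTTTTTTTT.......#############.....++++
169 +TTTTTTTTTTTT....#################..++++++
170 .TTTTTTTTTTTT...#################..+++++++
171 ..TTTTTTTTTTT...#################..+++++++
172 +.+TTTTTTTTT....#################...++++++
173 ++++TTTTTTT.T...##################...+++++
174 +.+.TTTTT..TT...#################.....++++
175 w+...TTTTTTTTT..################.....+++++
176 ww+..+TT.TTTTT..################.w+.+w+.++
177 ww+++.+TTTTTTT...###############.
[... 965 characters left out ...]
TTTTTTTTTTTTTTTTTTTTTT...TTTwwwwwwwwwwwwwwwwwwwwwwwT..T
211 TTTTTTTTTTTTTTTTTTTTTTTT..TTTTTTwTTTTTwwwwwwwwwwwwwwwT...
212 TTTTTTTTTTTTTTTTTTTTTTT.....TTTTTTTTTTTwTwwwwwwwwwwwwT..T
213 TTTwTTwTTTTTTTTTTTTTTTT...T.TTTTTwTTTTTTTTTTwTwwwwwwwT...
214 TTTTTwwTTTTTTTTTTTTTTT.....TTTTTTTTTTTTTTTTTTTTwwwwwwT...
215 TTTTTTTTTTTTTTTTTTTTTT....#TTTTTTTTTTTTTTTTTTTTTTTTwwTTT.
216 TTTTTTTTTTTTTTTTTTTTT.##.T.TTTTTTTTTTTwTTTTTTTTTTTTTTT...
217 TTTTTTTTTTTTTTTTTTTT..###.TTTTTTTTTTTTTTTTTTTTTTTTTTTTT..
218 TTTTTTTTTTTTTTTTTTTT.#.###TTTTTTTTTTTTTTTTTTTTTTTTTTTTTTT
219 wTTTTTTTTTTTTTTTTTT.##.##.TTTTTTTTTTTTTTTTTTTTTwTTTTTTT..
bar top [253.3 208.9] [252 200   3  18  40]
bar sc [307.3 230.6] [302 228  11   7  24]
```

Request:
carry_out:
  motion:
    - [0,0,0,1,0,30,-0.2]
    - [0,0,0,1,0,55,-0.2]
    - [0,0,0,1,0,65,-0.2]
    - [0,0,0,1,0,65,-0.2]

```text
clock: 46.15
position: [490.7, -271.0, 70.3]
ee_rot: [1.0, 0.003, 0.001, 0.0]
contact_force: [-0.1, 0.8, -0.0]
gripper_width: 34.2
grasp_force: 0.0
```

Request:
carry_out:
  motion:
    - [0,0,0,0,0,0,-1]
    - [0,0,0,0,0,0,-1]
    - [0,0,0,0,0,0,-1]
    - [0,0,0,0,0,0,-1]

```text
clock: 46.65
position: [491.0, -271.4, 71.0]
ee_rot: [1.0, 0.003, 0.001, 0.001]
contact_force: [-1.5, -0.1, 6.7]
gripper_width: 12.3
grasp_force: 59.1
```

Request:
carry_out:
  motion:
    - [0,0,0,8,0,0,-1]
    - [0,0,0,20,0,0,-1]
    - [0,0,0,32,0,0,-1]
    - [0,0,0,44,-0.5,0,-1]
    - [0,0,0,56,-0.5,0,-1]

```text
clock: 47.28
position: [546.6, -270.5, 71.0]
ee_rot: [1.0, 0.003, 0.001, 0.0]
contact_force: [-1.4, 0.0, 6.3]
gripper_width: 12.6
grasp_force: 59.2
```

Request:
carry_out:
  motion:
    - [0,0,0,12,0,0,-1]
    - [0,0,0,24,0,0,-1]
    - [0,0,0,36,-0.5,0,-1]
    - [0,0,0,46,-0.5,0,-1]
    - [0,0,0,54,-0.5,0,-1]

```text
clock: 47.9
position: [600.7, -269.5, 71.0]
ee_rot: [1.0, 0.003, 0.001, 0.0]
contact_force: [-2.2, 1.4, 6.6]
gripper_width: 12.2
grasp_force: 59.1
```

Request:
carry_out:
  motion:
    - [0,0,0,4,0,0,-1]
    - [0,0,0,8,0,0,-1]
    - [0,0,0,11,0,0,-1]
    - [0,0,0,13,0,0,-1]
    - [0,0,0,13,0,0,-1]

```text
clock: 48.52
position: [611.1, -269.4, 71.0]
ee_rot: [1.0, 0.002, -0.002, -0.0]
contact_force: [-7.2, 1.4, 9.5]
gripper_width: 12.3
grasp_force: 59.5
```

Request:
carry_out:
  motion:
    - [0,0,0,2,0,0,-1]
    - [0,0,0,3,0,0,-1]
    - [0,0,0,3,0,0,-1]

```text
clock: 48.9
position: [611.2, -269.4, 71.0]
ee_rot: [1.0, 0.002, -0.005, -0.001]
contact_force: [-11.4, 0.8, 12.8]
gripper_width: 12.6
grasp_force: 59.8
```

Request:
carry_out:
  motion:
    - [0,0,0,-5,0,0,-0.2]
    - [0,0,0,-5,0,0,-0.2]
    - [0,0,0,-5,0,-50,-0.2]
    - [0,0,0,-5,0,-110,-0.2]
    - [0,0,0,-40,0,-160,-0.2]

```text
clock: 49.52
position: [577.8, -269.5, 231.0]
ee_rot: [1.0, 0.003, 0.001, 0.001]
contact_force: [0.2, 0.4, 0.2]
gripper_width: 34.4
grasp_force: 0.0
```

Request:
carry_out:
  motion:
    - [0,0,0,-50,30,0,-0.2]
    - [0,0,0,-100,60,0,-0.2]
    - [0,0,0,-100,100,0,-0.2]
    - [0,0,0,-100,150,0,-0.2]
    - [0,0,0,-100,150,0,-0.2]

```text
clock: 50.15
position: [476.4, -422.6, 228.2]
ee_rot: [1.0, 0.0, -0.0, 0.0]
contact_force: [0.3, 0.4, -0.4]
gripper_width: 34.3
grasp_force: 0.0
```

```bash
python3 asc.py; python3 - <<'E'
from h import *
g=snap('top');s=snap('scene')
for c,st,_ in comps(g,dark(g),(245,262,195,225),8,300): print('bar top',c.round(1),st)
for c,st,_ in comps(s,dark(s),(285,320,220,240),8,300): print('bar sc',c.round(1),st)
print('post expected',proj(s,[602,-268,77]).round(1),proj(g,[602,-268,77]).round(1))
E
python3 st.py
```

```text
scene x228-270
158 ++++++++++++++++++++++++++++++++++++++++++
159 ++++++++++++++++++++++++++++++++++++++++++
160 +++++++++++++++++++++++++++++++...++++++++
161 +++++++++++++++++++++++++++++++....+++++++
162 +++++++++++++++++++++++++++++++....+++++++
163 ++++++++++++++++++++++++++++++..#..+++++++
164 ++++++++++++++++++++++++++++..###..+++++++
165 ++++++++++++++++++++++++++.######..+++++++
166 .++...+++++++++++++++++..########..+++++++
167 ......+++++++..++++++.###########..+++++++
168 ......+++++++...++..#############..+++++++
169 ......+++++++....#################.+++++++
170 ......+++++++...#################..+++++++
171 ......+++++++...#################..+++++++
172 .......++++++...#################..+++++++
173 .......++++++...##################.+++++++
174 +......++++++...#################..+++++++
175 w+....+++++.....################....++++++
176 ww...+++.........###############.++.+ww+++
177 ww+++++..........###############.ww+++++++
178 www+++...........############..+++ww++++++
179 wwww+.......++...##########.+++ww++ww+.+++
180 wwwww+.....+++...########.++wwwwww++ww++++
181 
[... 1120 characters left out ...]
wwwwwwwwwww+#..wwwwwwwwwwwwwwwwwwww++...www+TTTTTTTTTTT
216 wwwwwwwwwwwww+#+++wwwwwwwwwwwwwwwwwwww+...www+TTTTTTTTTTT
217 wwwwwwwwwwwww+#...+wwwwwwwwwwwwwwwwwww++..wwwTTTTTTTTTTTT
218 wwwwwwwwwwwww+###..wwwwwwwwwwwwwwwwwwww+..++TTTTTTTTTwTwT
219 wwwwwwwwwwww+.##...wwwwwwwwwwwwwwwwwwww+++w+TTTTTTwTTTTww
ball sc [316.5 187.5] [315 186   4   4  16]
ball sc [311.  199.7] [301 192  26  13 148]
ball sc [328.7 203.2] [327 202   4   3   9]
bar top [253.3 209. ] [252 200   3  18  39]
bar sc [306.4 230.9] [300 228  13   8  30]
post expected [[230.  165.2]] [[357.4 203. ]]
50.35 [ 476.9 -419.2  229.1] j6 2.04 [ 0.3 -0.3  0.3] 34.3
[[ 1.     0.006 -0.   ]
 [ 0.006 -1.     0.   ]
 [-0.    -0.    -1.   ]]
```

```bash
python3 -c "
from bench import *
print(job_done())"
```

```text
the job is handed in; nothing more can be done
None
```

I handed the job in at about 50 s on the clock, with all four white tablets dropped into the tray, the tray pushed home against its stop, the chute level and the toggle back at centre; the judge's result was not shown.

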